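# Put the sanding block away in the double-door bench cupboard

### The job

The long sanding block has been left standing in front of the bench cupboard: pick it up and put it down on the bench clear of the doors. Swing the left (active) door wide open, then slide the flush bolt on the right (passive) door down to release it and swing that door wide open too. Then put the block inside on the cupboard floor, knob up, lying straight across the cupboard and well back from the front edge, without dropping it; leave both doors open and the bolt drawn, and do not disturb the can, the tin and the spanner.

Things in the scene. Friction and masses are not known exactly. Their poses are not given: they have to be found in the camera images.
- cupboard_floor (a point): Centre of the inner floor of a grey steel bench cupboard with blue doors, fixed to the bench. Outside 380 mm wide, 180 deep without doors, 250 high; inner floor 20 mm above the bench, 360 wide, 172 deep, 218 mm of headroom; a 50 mm deep shelf on the back wall, 122 mm above the floor. Axes: x into the cupboard (away from the robot), y to the left as the robot sees it, z up.
- cupboard_front (a point): Middle of the front edge of the cupboard floor, 86 mm in front of the floor's centre; same axes. The plane through it is the carcass front: the doors close on it and stand 26 mm in front of it when shut.
- active_leaf (a joint): Left (active) door, 235 mm wide, 224 high, hinged at the cupboard's left edge: opening angle in rad, 0 shut, stop at 1.9. Light, may start a little ajar, stays where it is left. Shut, it covers the right door's flange with the flush bolt and holds that door shut.
- active_handle (a point): Grip point on the left door's handle: a black upright round bar 10 to 12 mm thick, 100 mm long, 35 mm off the door face, 205 mm from the hinge line, its top end 15 mm below the cupboard's top. The point lies on the bar's axis, 205 mm above the bench. Axes turn with the door: -x points out of its face.
- active_hinge (a point): A point on the left door's vertical hinge axis, 205 mm above the bench; axes turn with the door.
- passive_leaf (a joint): Right (passive) door, hinged at the cupboard's right edge: opening angle in rad, 0 shut, stop at 1.9. A panel 145 mm wide, then a flange 80 mm wide set back 20 mm behind the panel's face, carrying the flush bolt. It cannot open while the bolt is up or the left door is shut. Light, stays where it is left.
- passive_hinge (a point): A point on the right door's vertical hinge axis, 220 mm above the bench; axes turn with the door.
- flush_bolt (a joint): Flush bolt of the right door: 0 thrown (up, rod behind a small keeper at the cupboard's top edge), 0.018 m fully drawn (down); the door is free from 0.012 m on. Stays where it is left; slides with about 3 N.
- bolt_thumb (a point): Centre of the bolt's brass thumb piece: 26 mm wide (y), 16 high, 16 deep, on the right door's flange, 202 mm from its hinge line; 220 mm above the bench when thrown, 18 lower when drawn. Its two sides can be pinched (57 mm from its middle to the panel's step on the right, free on the left; 18 mm wide keeper above) and it can pull the door open. Axes turn with the door, -x out of its face.
- block_center (a point): Centre (38 mm above its underside) of a hand sanding block: wooden body 190 mm long (its y axis), 60 wide (x), 28 high, with a black round upright knob in the middle of its top, 36 mm in diameter, 48 high (76 mm overall). 0.2 to 0.4 kg. Starts on the bench in front of the left door, in that door's swing.
- block_knob (a point): Grip point in the middle of the block's knob, 56 mm above the block's underside; 28 mm of the knob is below it. Axes as block_center.
- spray_can: Bystander: orange spray can, 66 mm in diameter, 190 mm high, standing beside the cupboard; origin at its foot.
- filler_tin: Bystander: green filler tin, 102 mm in diameter, 114 mm high, standing beside the cupboard; origin at its foot.
- spanner: Bystander: flat steel spanner, 180 mm long, lying on the cupboard's roof, towards the back; origin under its middle, x along it.
Things that resemble listed ones, but are neither listed nor needed, are in the scene too. Of the things like the part that bears block_center, leave any that is purple, red or yellow; of the rest the larger one is meant.

How it is judged:
On the way, in this order (a step that is already met when the one before it is completed fails the run):
1. the block is lifted off the bench (by 20 mm or more) with the doors still shut (height (world z) of block_center above 0.058 m and value of joint active_leaf below 0.5 rad), for 0.1 s.
2. the block is put down again on the bench, knob up, at least 60 mm from where it was, and let go (height (world z) of block_center below 0.045 m and distance of block_center from where it was at the start of the episode above 0.06 m and angle between block_center's own z axis and vertical below 0.15 rad and contact force between the fingers and sanding_block below 0.2 N and linear speed of sanding_block below 0.05 m/s), for 0.2 s.
3. the left door is opened by 1.3 rad or more with the bolt still up and the right door shut (value of joint active_leaf above 1.3 rad and value of joint flush_bolt below 0.006 m and value of joint passive_leaf below 0.06 rad), for 0.1 s.
4. the flush bolt is drawn down (by 10.5 mm or more; the rod leaves its keeper at 11) (value of joint flush_bolt above 0.0105 m), for 0.1 s.
5. the right door is opened by 1.3 rad or more (value of joint passive_leaf above 1.3 rad), for 0.1 s.
At the end, for the whole second after the job is handed in: The block rests let go on the cupboard floor, knob up, its long side within 0.2 rad of parallel to the cupboard's front and its centre at least 42 mm behind the front; both doors stand open by at least 1.25 rad and the bolt is still drawn (8 mm or more) (x of block_center in the frame of cupboard_front between 0.042 and 0.16 m and z of block_center in the frame of cupboard_front between 0.03 and 0.046 m and y of block_center in the frame of cupboard_front between -0.18 and 0.18 m and angle between block_center's own z axis and vertical below 0.15 rad and angle between the y axis of block_center and the y axis of cupboard_front, either way round below 0.2 rad and linear speed of sanding_block below 0.03 m/s and contact force between the fingers and sanding_block below 0.2 N and value of joint each of active_leaf, passive_leaf above 1.25 rad and value of joint flush_bolt above 0.008 m); the robot touches nothing.
It fails at once if the spray can is moved by more than 30 mm or tipped (distance of spray_can from where it was at the start of the episode above 0.03 m or angle between spray_can's own z axis and vertical above 0.35 rad).
It fails at once if the filler tin is moved by more than 30 mm or tipped (distance of filler_tin from where it was at the start of the episode above 0.03 m or angle between filler_tin's own z axis and vertical above 0.35 rad).
It fails at once if the spanner is moved by more than 30 mm (distance of spanner from where it was at the start of the episode above 0.03 m).
It fails at once if the block is dropped or thrown (faster than 1.3 m/s) (linear speed of sanding_block above 1.3 m/s).
It fails at once if the block is tipped over (angle between block_center's own z axis and vertical above 0.9 rad).
It also fails if it takes over 72 s, if anything falls off the work surface, if the arm or the gripper's body presses on something with over 40 N, if the wrist force passes 120 N, or if a joint passes its speed limit or range.

### The arm

A 6-joint arm with a two-finger parallel gripper is mounted at the origin on the work surface. World frame = base frame: x ahead of the robot, y to its left, z up, the work surface at z = 0. Lengths are in m, angles in rad, forces in N, time in s.
With the tool pointing down it reaches from about 0.35 to 0.975 m from the base axis. Payload 17.4 kg.
Tool frame: the origin (TCP) lies at the very end of the fingers, on their centre line; the grasp point (between the pads) lies robot.grip_depth behind it (robot.grip_depth is the distance from the TCP to the grasp point, in m); z points along the fingers, y is the line along which they close (so a half turn about z gives the same grasp; the last joint's range is limited). The gripper opens to 85 mm and grips with 20 to 120 N. Pads are 22 mm wide; open, the fingers measure 114 mm over their backs; the gripper's body (76 mm by 85 mm) begins 54 mm behind the grasp point. The pads swing forward as they close: fully open they stand 13 mm farther back than shut.
Start: joints at [-1.206, 0.116, 1.442, -0, 1.584, -0.038], TCP at [0.265, -0.621, 0.231] pointing down, gripper open.
Joint ranges: [-2.83, 2.83], [-0.83, 2.19], [0.07, 2.5], [-1.14, 4.28], [0.01, 3], [-2.97, 2.97]. Speed limits (rad/s): [1.89, 1.89, 2.22, 3.14, 3.14, 3.14].

### API

Orientations are given as a unit quaternion [x, y, z, w].
In Python, from cell import robot gives the robot as it stands.
- The arm moves only by the tool move_arm, never from a script. Its argument "deltas" is a list of rows, each an object of numbers: "dx", "dy", "dz": the shift along the world's x, y, z in m; "ax", "ay", "az": the turn, a rotation vector about the world's x, y, z in rad; "fingers": the finger opening in m, from 0 to 0.0854. In form: [{"dx": .., "dy": .., "dz": .., "ax": .., "ay": .., "az": .., "fingers": ..}, ...]. A call has 1 to 10 rows; each row is the pose to reach, as a shift and turn from the pose commanded when the call began; what a row does not reach only later rows make up. A row lasts 1/10 s, in which the tool goes at most 50 mm and 8.59 degrees, less where a joint would pass 70% of its speed; a pose out of reach is approached as far as the arm can. A call with a gripper value outside its range is refused whole. The fingers move at their own pace and stop on an object; the grip force is fixed at half the most. Time passes only in rows, so rows that repeat a pose let the fingers close. It gives the time, the measured TCP pose, the force, the opening and the grip force at its end, in the units of the state.
- robot.get_obs(): the state, without advancing time (a new reading comes with each control period).
- robot.get_image(name): name is "scene" or "top" or "wrist"; returns a dict with "pixels" (420x560x3 uint8, blue, green, red), "fx", "fy", "cx", "cy" (pixels), "k1" (the pictures are not rectified: a ray, as slopes to the right and down, at radius r is drawn at 1 + k1 r^2 times it, then the intrinsics apply), "world_from_camera" (4x4, takes a point from camera to world coordinates). Camera axes: x right, y down, z forward; pixel columns grow to the right and rows downward; lengths in m; the calibration is good to about 2 mm. A picture is of the moment at which its call begins. There is no depth.
- robot.sign_off(): hands the job in; it is judged then, once.
The state is a dict: "t": time; "q": joint angles; "qd": joint speeds; "joint_efforts": joint torques, N m; "ee_pos": TCP position; "orientation": TCP orientation; "ft_force": force on the tool from outside, world axes, zero at the start; "wrist_torque": the same for the moment, N m; "grip_width": opening from 0.0 (shut) to 1.0 (fully open); "finger_force": force on a finger pad.
Only numpy, scipy, OpenCV 4.12 (cv2) and the standard library are available. Lean on these libraries where they do the work, as an engineer would, in place of code of your own. Each camera call takes 0.05 s, during which the arm holds its last target. There are 200 camera calls.

## Working session

There is one attempt and no reset: what is moved stays moved. The work goes in short steps, Python scripts to look and compute and a tool call to move; the robot and the scene stay as the last step left them, time stands still between calls to the robot, and variables do not carry over. Pictures are saved under pics/ and viewed, at most 10 in all, crops included, and the job is handed in when it is done.

Besides the shell and the picture viewer there is one more tool, called after "Emit:" by a JSON object that holds its "fn" and its "kwargs". move_arm: Moves the arm, as the interface text tells. Its arguments: {"type":"object","properties":{"deltas":{"type":"array","items":{"type":"object","properties":{"dx":{"type":"number"},"dy":{"type":"number"},"dz":{"type":"number"},"ax":{"type":"number"},"ay":{"type":"number"},"az":{"type":"number"},"fingers":{"type":"number"}}}}},"required":["deltas"]}

```bash
ls; mkdir -p pics; cat > h.py <<'E'
import numpy as np, cv2
from cell import robot
def shot(n,f):
    im=robot.get_image(n); cv2.imwrite('pics/'+f+'.png',im['pixels']); np.save('pics/'+f+'.npy',im,allow_pickle=True); return im
def load(f): return np.load('pics/'+f+'.npy',allow_pickle=True).item()
def ray(im,u,v):
    d=np.array([(u-im['cx'])/im['fx'],(v-im['cy'])/im['fy']]); s=d.copy()
    for _ in range(30): s=d/(1+im['k1']*(s@s))
    T=np.array(im['world_from_camera']); return T[:3,3],T[:3,:3]@np.array([s[0],s[1],1])
def onz(im,u,v,z):
    o,d=ray(im,u,v); return o+d*(z-o[2])/d[2]
def proj(im,p):
    T=np.linalg.inv(np.array(im['world_from_camera'])); c=T[:3,:3]@np.array(p)+T[:3,3]; s=c[:2]/c[2]; s=s*(1+im['k1']*(s@s))
    return np.round([s[0]*im['fx']+im['cx'],s[1]*im['fy']+im['cy']],1)
def tri(a,pa,b,pb):
    o1,d1=ray(a,*pa);o2,d2=ray(b,*pb)
    t=np.linalg.lstsq(np.c_[d1,-d2],o2-o1,rcond=None)[0]; x=o1+t[0]*d1;y=o2+t[1]*d2
    return (x+y)/2,np.linalg.norm(x-y)
E
python3 - <<'E'
from h import *
for n in('scene','top'):
    im=shot(n,n+'0'); print(n,im['fx'],im['k1'],np.round(im['world_from_camera'],3).tolist())
o=robot.get_obs();print(robot.grip_depth,{k:np.round(v,3) for k,v in o.items()})
a=cv2.imread('pics/scene0.png');b=cv2.imread('pics/top0.png')
E
```

```text
pics
scene 388.9262359454511 -0.02741293151914155 [[-0.426, 0.862, -0.276, 0.816], [0.905, 0.408, -0.121, 0.287], [0.008, -0.301, -0.954, 1.288], [0.0, 0.0, 0.0, 1.0]]
top 459.55677947321794 -0.0639423130453522 [[-0.02, -0.98, 0.197, 0.18], [-1.0, 0.019, -0.006, 0.141], [0.003, -0.197, -0.98, 1.688], [0.0, 0.0, 0.0, 1.0]]
0.0187 {'t': np.float64(0.1), 'q': array([-1.206,  0.116,  1.442, -0.   ,  1.584, -0.038]), 'qd': array([ 0.001,  0.002, -0.002,  0.002,  0.001, -0.   ]), 'joint_efforts': array([ 2.0000e-03, -7.3366e+01, -6.3379e+01,  0.0000e+00,  5.0000e-03,
        0.0000e+00]), 'ee_pos': array([ 0.265, -0.621,  0.231]), 'orientation': array([ 0.98,  0.2 , -0.  , -0.  ]), 'ft_force': array([ 0.661, -0.132,  0.188]), 'wrist_torque': array([ 0.022,  0.   , -0.037]), 'finger_force': np.float64(0.0), 'grip_width': np.float64(0.998)}
```

View pics/scene0.png

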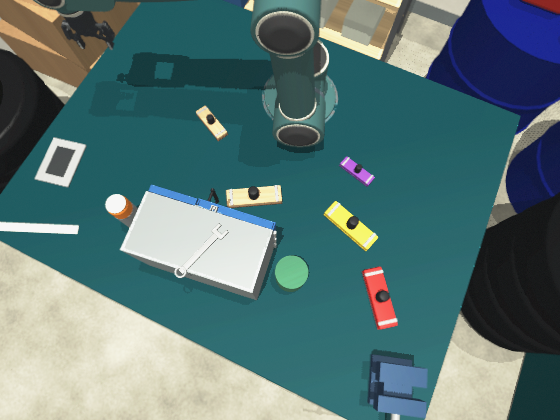

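View pics/top0.png

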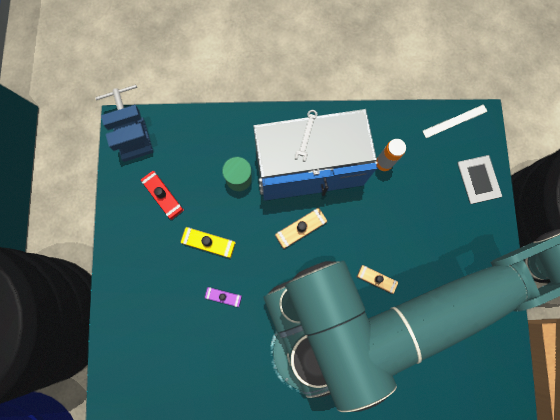

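The scene view shows the wooden block at (254,195), the cupboard roof with its front edge at about (150,190)-(275,225), the can at (120,205), the tin at (291,272) and a smaller wooden lookalike at (211,122). In the top view the block is at (301,228), the roof spans (254,110)-(376,180) and the handle is near (323,186).

```bash
python3 - <<'E'
from h import *
S,T=load('scene0'),load('top0')
def comp(im,m,near):
    n,l,st,c=cv2.connectedComponentsWithStats(m.astype(np.uint8)); 
    i=min([i for i in range(1,n) if st[i,4]>25],key=lambda i:np.hypot(*(c[i]-near))); return l==i,c[i]
for nm,im,near,rn in(('S',S,(190,240),None),('T',T,(290,140),None)):
    h=cv2.cvtColor(im['pixels'],cv2.COLOR_BGR2HSV); H,s,v=[h[...,i].astype(int) for i in range(3)]
    m=(s<45)&(v>120); m=cv2.morphologyEx(m.astype(np.uint8),cv2.MORPH_CLOSE,np.ones((9,9)))
    m,c=comp(im,m,near); ys,xs=np.nonzero(m)
    P=np.array([onz(im,x,y,.25)[:2] for x,y in zip(xs,ys)],np.float32)
    r=cv2.minAreaRect(P*1000); print(nm,'roof',r,np.round(cv2.boxPoints(r)).tolist())
    w,c=comp(im,(H>8)&(H<26)&(s>50)&(v>130),(254,195) if nm=='S' else (301,228))
    w=cv2.morphologyEx(w.astype(np.uint8),cv2.MORPH_CLOSE,np.ones((15,15)))
    ys,xs=np.nonzero(w);P=np.array([onz(im,x,y,.028)[:2] for x,y in zip(xs,ys)],np.float32)
    r=cv2.minAreaRect(P*1000);print('block',r)
    k,c=comp(im,(v<60)&(s<140),(254,192) if nm=='S' else (302,226));print('knob',c,k.sum(),onz(im,*c,.06)[:2])
    g,c=comp(im,(H>50)&(H<80)&(s>90)&(v>90),(291,272) if nm=='S' else (237,172));print('tin',c,onz(im,*c,.114)[:2])
a=cv2.resize(S['pixels'][165:305,95:315],None,fx=1.8*2,fy=3.6,interpolation=cv2.INTER_CUBIC)[:,:790]
b=cv2.resize(T['pixels'][100:260,215:425],None,fx=3.6,fy=3.6,interpolation=cv2.INTER_CUBIC)
cv2.imwrite('pics/c1.png',a);cv2.imwrite('pics/c2.png',b);print(a.shape,b.shape)
E
```

```text
S roof ((694.1435546875, -5.4254150390625), (217.67308044433594, 400.99090576171875), 4.217892646789551) [[571.0, 187.0], [600.0, -213.0], [817.0, -197.0], [788.0, 203.0]]
block ((464.3892822265625, 37.186065673828125), (36.409786224365234, 185.2866668701172), 27.593774795532227)
knob [253.40425532 195.31914894] 47 [0.45632482 0.03236627]
tin [290.92486772 272.71216931] [0.64522107 0.25518211]
T roof ((687.1676635742188, -8.7095947265625), (230.89552307128906, 408.1050109863281), 13.009909629821777) [[529.0, 164.0], [621.0, -234.0], [846.0, -182.0], [754.0, 216.0]]
block ((443.5734558105469, 22.17919921875), (60.907711029052734, 144.76278686523438), 30.45769500732422)
knob [323.59615385 189.80769231] 52 [ 0.57533341 -0.06271986]
tin [236.35980551 170.29497569] [0.63946209 0.25119825]
(504, 790, 3) (576, 756, 3)
```

View pics/c2.png

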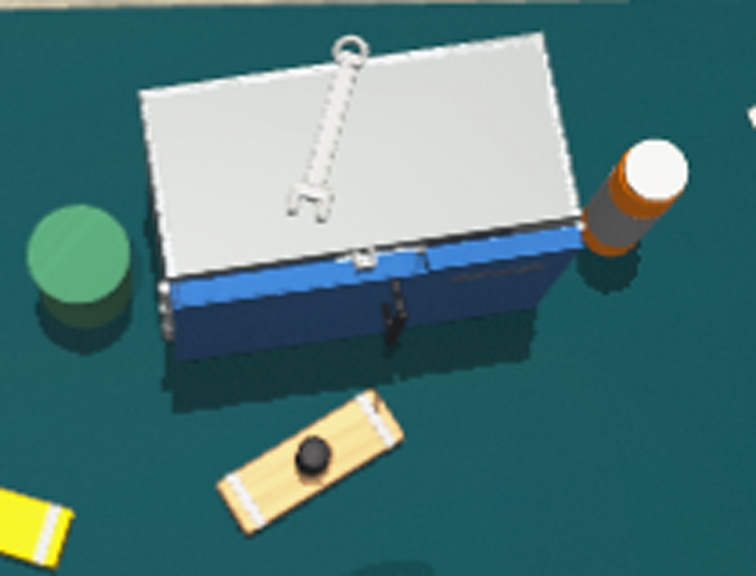

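View pics/c1.png

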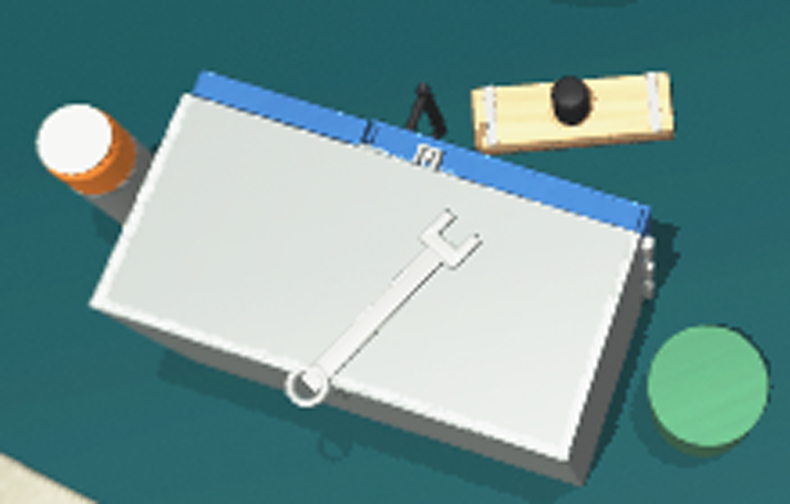

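The crops show clean roof corners: (172,277), (580,222), (140,92) and (544,34) in the top crop. The knob top is at (314,450) in the top crop and (571,90) in the scene crop. The doors are shut, or nearly so, with the handle at about (397,285).

```bash
python3 - <<'E'
from h import *
S,T=load('scene0'),load('top0')
ct=lambda u,v:(u/3.6+215-.36,v/3.6+100-.36); cs=lambda u,v:(u/3.6+95-.36,v/3.6+165-.36)
n=dict(FL=((172,277),(645,237)),FR=((580,222),(192,92)),BL=((140,92),(570,460)),BR=((544,34),(92,303)))
C={}
for k,(t,s) in n.items():
    p,e=tri(T,ct(*t),S,cs(*s)); a=onz(T,*ct(*t),.25);b=onz(S,*cs(*s),.25);C[k]=(a+b)[:2]/2; print(k,p.round(3),e.round(4),a[:2].round(3),b[:2].round(3))
for k,t,s,z in(('knobtop',(314,450),(571,90),.076),('can',(657,168),(75,135),.19),('tin',(79,252),(708,385),.114),('b1',(217,487),None,.028),('b2',(372,390),None,.028),('b3',(404,435),None,.028),('b4',(251,533),None,.028),('s1',None,(473,90),.028),('s2',None,(668,74),.028),('s3',None,(674,132),.028),('s4',None,(484,150),.028),('handle',(398,283),(422,88),.235)):
    print(k,onz(T,*ct(*t),z)[:2].round(4) if t else '',onz(S,*cs(*s),z)[:2].round(4) if s else '', tri(T,ct(*t),S,cs(*s)) if t and s else '')
# fit rigid rect
loc=dict(FL=(0,.19),FR=(0,-.19),BL=(.18,.19),BR=(.18,-.19))
L=np.array([loc[k] for k in n]);W=np.array([C[k] for k in n]);l=L-L.mean(0);w=W-W.mean(0)
th=np.arctan2((l[:,0]*w[:,1]-l[:,1]*w[:,0]).sum(),(l*w).sum());R=np.array([[np.cos(th),-np.sin(th)],[np.sin(th),np.cos(th)]])
o=W.mean(0)-R@L.mean(0);print('front origin',o,'yaw',th,(L@R.T+o-W).round(4).tolist())
def w(x,y,z):return np.r_[R@[x,y]+o,z]
for nm,p in dict(handletop=w(-.061,-.015,.235),handlebot=w(-.061,-.015,.135),hbar=w(-.026-.035,.19-.205,.205),thumb=w(-.02,.012,.228),seam=w(-.026,-.045,.244)).items():
    a,b=proj(T,p),proj(S,p);print(nm,p.round(3),((a-[214.64,99.64])*3.6).round(),((b-[94.64,164.64])*3.6).round())
E
```

```text
FL [0.579 0.162 0.24 ] 0.0095 [0.577 0.157] [0.58  0.168]
FR [ 0.625 -0.215  0.237] 0.0054 [ 0.622 -0.214] [ 0.626 -0.206]
BL [0.755 0.187 0.246] 0.006 [0.754 0.184] [0.754 0.19 ]
BR [ 0.806 -0.192  0.246] 0.0056 [ 0.806 -0.193] [ 0.805 -0.187]
knobtop [0.4456 0.022 ] [0.4433 0.0264] (array([0.44454463, 0.02446644, 0.07802947]), np.float64(0.004758904806649219))
can [ 0.6932 -0.3071] [ 0.6896 -0.3028] (array([ 0.69084708, -0.3039011 ,  0.19274225]), np.float64(0.005008410840902429))
tin [0.6419 0.2504] [0.6416 0.2548] (array([0.64187598, 0.25263278, 0.11238372]), np.float64(0.004360876963445471))
b1 [0.4175 0.1179]  
b2 [ 0.5146 -0.043 ]  
b3 [ 0.4672 -0.0738]  
b4 [0.3701 0.0847]  
s1  [ 0.4687 -0.0688] 
s2  [0.3739 0.0931] 
s3  [0.4248 0.1232] 
s4  [ 0.5179 -0.0314] 
handle [ 0.5717 -0.0478] [ 0.5418 -0.0481] (array([ 0.55621827, -0.03671659,  0.28555945]), np.float64(0.009500686259259799))
front origin [ 0.60121976 -0.0240545 ] yaw 0.1274460956567027 [[-0.0013, 0.0018], [0.0012, -0.0023], [0.0013, 0.0001], [-0.0011, 0.0004]]
handletop [ 0.543 -0.047  0.235] [398. 314.] [423.  89.]
handlebot [ 0.543 -0.047  0.135] [386. 339.] [441. 129.]
hbar [ 0.543 -0.047  0.205] [394. 322.] [429. 102.]
thumb [ 0.58  -0.015  0.228] [361. 277.] [438. 149.]
seam [ 0.581 -0.072  0.244] [425. 270.] [370. 114.]
```

The fit holds together: cupboard front origin at (0.601, -0.024), yaw 0.127. The block knob is at (0.444, 0.0245), with the block's yaw 0.537. I'll move above the knob while turning the tool to yaw 0.537+π.

Emit:
{"fn": "move_arm", "kwargs": {"deltas": [{"dx": 0.01,"dy": 0.03,"az": 0.1},{"dx": 0.02,"dy": 0.07,"az": 0.22},{"dx": 0.035,"dy": 0.115,"az": 0.34},{"dx": 0.05,"dy": 0.16,"az": 0.46},{"dx": 0.06,"dy": 0.205,"az": 0.58},{"dx": 0.07,"dy": 0.25,"az": 0.7},{"dx": 0.085,"dy": 0.295,"az": 0.82},{"dx": 0.1,"dy": 0.34,"az": 0.94},{"dx": 0.11,"dy": 0.385,"az": 1.06},{"dx": 0.12,"dy": 0.43,"az": 1.18}]}}

```text
invalid input
```

Emit:
{"fn": "move_arm", "kwargs": {"deltas": [{"dx": 0.01,"dy": 0.04,"az": 0.12},{"dx": 0.02,"dy": 0.08,"az": 0.26},{"dx": 0.035,"dy": 0.12,"az": 0.4},{"dx": 0.045,"dy": 0.155,"az": 0.54},{"dx": 0.053,"dy": 0.185,"az": 0.68},{"dx": 0.059,"dy": 0.205,"az": 0.82},{"dx": 0.059,"dy": 0.2155,"az": 0.96},{"dx": 0.059,"dy": 0.2155,"az": 1.1},{"dx": 0.059,"dy": 0.2155,"az": 1.24},{"dx": 0.059,"dy": 0.2155,"az": 1.38}]}}

```text
invalid input
```

Emit:
{"fn": "move_arm", "kwargs": {"deltas": [{"dz": -0.02,"az": 0.14},{"dz": -0.05,"az": 0.28},{"dz": -0.08,"az": 0.42},{"dz": -0.1,"az": 0.56},{"dz": -0.1,"az": 0.69},{"dz": -0.1,"az": 0.715}]}}

```text
invalid input
```

```bash
python3 - <<'E'
from h import *
im=shot('wrist','w1');o=robot.get_obs();print({k:np.round(v,4).tolist() for k,v in o.items()})
print(proj(im,(.4445,.0245,.076)),proj(im,o['ee_pos']))
h=cv2.cvtColor(im['pixels'],cv2.COLOR_BGR2HSV);print(np.round(im['world_from_camera'],3).tolist())
m=(h[...,2]<60).astype(np.uint8);n,l,st,c=cv2.connectedComponentsWithStats(m)
for i in range(1,n):
    if st[i,4]>300:print(st[i],c[i])
E
```

```text
{'t': 0.15, 'q': [-1.2058, 0.1164, 1.4421, 0.0, 1.584, -0.0378], 'qd': [-0.0008, 0.0004, -0.0025, 0.0005, 0.0016, -0.0023], 'joint_efforts': [0.0019, -73.2505, -63.2848, 0.0001, 0.0049, -0.0001], 'ee_pos': [0.2645, -0.6208, 0.2307], 'orientation': [0.9798, 0.2001, -0.0001, -0.0004], 'ft_force': [0.2939, 0.675, 0.2409], 'wrist_torque': [0.0053, -0.0238, -0.0083], 'finger_force': 0.0, 'grip_width': 0.997}
[86.8 60.3] [277.8 266.5]
[[0.392, -0.889, -0.239, 0.325], [-0.92, -0.378, -0.102, -0.595], [0.0, 0.26, -0.966, 0.372], [0.0, 0.0, 0.0, 1.0]]
[  424    48   136   255 21203] [508.94698863 173.27816818]
[152 269  34  57 853] [169.13130129 299.24618992]
```

View pics/w1.png

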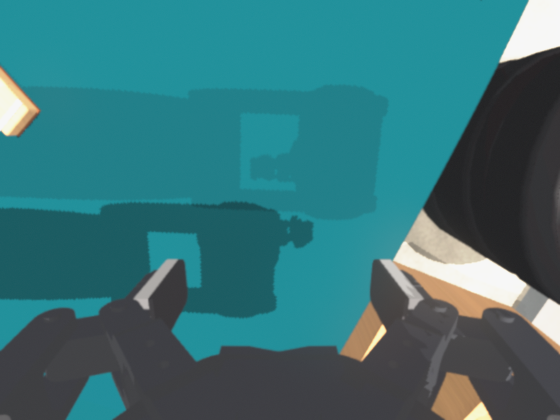

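No motion yet: the calls were refused because each row needs every field. The wrist picture shows the open fingers at about (165,285) and (395,285).

Emit:
{"fn": "move_arm", "kwargs": {"deltas": [{"dx": 0.01,"dy": 0.03,"dz": 0,"ax": 0,"ay": 0,"az": 0.1,"fingers": 0.085},{"dx": 0.02,"dy": 0.07,"dz": 0,"ax": 0,"ay": 0,"az": 0.22,"fingers": 0.085},{"dx": 0.035,"dy": 0.115,"dz": 0,"ax": 0,"ay": 0,"az": 0.34,"fingers": 0.085},{"dx": 0.05,"dy": 0.16,"dz": 0,"ax": 0,"ay": 0,"az": 0.46,"fingers": 0.085},{"dx": 0.06,"dy": 0.205,"dz": 0,"ax": 0,"ay": 0,"az": 0.58,"fingers": 0.085},{"dx": 0.07,"dy": 0.25,"dz": 0,"ax": 0,"ay": 0,"az": 0.7,"fingers": 0.085},{"dx": 0.085,"dy": 0.295,"dz": 0,"ax": 0,"ay": 0,"az": 0.82,"fingers": 0.085},{"dx": 0.1,"dy": 0.34,"dz": 0,"ax": 0,"ay": 0,"az": 0.94,"fingers": 0.085},{"dx": 0.11,"dy": 0.385,"dz": 0,"ax": 0,"ay": 0,"az": 1.06,"fingers": 0.085},{"dx": 0.12,"dy": 0.43,"dz": 0,"ax": 0,"ay": 0,"az": 1.18,"fingers": 0.085}]}}

```text
t: 1.15
ee_pos: [0.3845, -0.1892, 0.2312]
orientation: [0.701, 0.713, 0.0, 0.0]
ft_force: [-0.0, -0.2, -0.3]
grip_width: 0.998
finger_force: 0.0
```

Emit:
{"fn": "move_arm", "kwargs": {"deltas": [{"dx": 0.01,"dy": 0.04,"dz": 0,"ax": 0,"ay": 0,"az": 0.12,"fingers": 0.085},{"dx": 0.02,"dy": 0.08,"dz": 0,"ax": 0,"ay": 0,"az": 0.26,"fingers": 0.085},{"dx": 0.035,"dy": 0.12,"dz": 0,"ax": 0,"ay": 0,"az": 0.4,"fingers": 0.085},{"dx": 0.045,"dy": 0.155,"dz": 0,"ax": 0,"ay": 0,"az": 0.54,"fingers": 0.085},{"dx": 0.053,"dy": 0.185,"dz": 0,"ax": 0,"ay": 0,"az": 0.68,"fingers": 0.085},{"dx": 0.06,"dy": 0.205,"dz": 0,"ax": 0,"ay": 0,"az": 0.82,"fingers": 0.085},{"dx": 0.06,"dy": 0.2145,"dz": 0,"ax": 0,"ay": 0,"az": 0.96,"fingers": 0.085},{"dx": 0.06,"dy": 0.2145,"dz": 0,"ax": 0,"ay": 0,"az": 1.1,"fingers": 0.085},{"dx": 0.06,"dy": 0.2145,"dz": 0,"ax": 0,"ay": 0,"az": 1.24,"fingers": 0.085},{"dx": 0.06,"dy": 0.2145,"dz": 0,"ax": 0,"ay": 0,"az": 1.38,"fingers": 0.085}]}}

```text
t: 2.15
ee_pos: [0.4445, 0.0237, 0.2311]
orientation: [0.086, 0.996, -0.0, -0.0]
ft_force: [0.1, -0.2, 0.2]
grip_width: 0.997
finger_force: 0.0
```

Emit:
{"fn": "move_arm", "kwargs": {"deltas": [{"dx": 0,"dy": 0,"dz": -0.01,"ax": 0,"ay": 0,"az": 0.14,"fingers": 0.085},{"dx": 0,"dy": 0,"dz": -0.02,"ax": 0,"ay": 0,"az": 0.28,"fingers": 0.085},{"dx": 0,"dy": 0,"dz": -0.03,"ax": 0,"ay": 0,"az": 0.42,"fingers": 0.085},{"dx": 0,"dy": 0,"dz": -0.05,"ax": 0,"ay": 0,"az": 0.56,"fingers": 0.085},{"dx": 0,"dy": 0,"dz": -0.07,"ax": 0,"ay": 0,"az": 0.69,"fingers": 0.085},{"dx": 0,"dy": 0,"dz": -0.07,"ax": 0,"ay": 0,"az": 0.715,"fingers": 0.085},{"dx": 0,"dy": 0,"dz": -0.07,"ax": 0,"ay": 0,"az": 0.715,"fingers": 0.085}]}}

```text
t: 2.85
ee_pos: [0.4446, 0.0235, 0.1617]
orientation: [-0.264, 0.965, 0.0, -0.0]
ft_force: [-0.0, 0.0, 0.1]
grip_width: 0.997
finger_force: 0.0
```

```bash
python3 - <<'E'
from h import *
im=shot('wrist','w2');o=robot.get_obs();print({k:np.round(v,4).tolist() for k,v in o.items()})
print(proj(im,(.4445,.0245,.076)),proj(im,o['ee_pos']))
h=cv2.cvtColor(im['pixels'],cv2.COLOR_BGR2HSV)
w=((h[...,0]>8)&(h[...,0]<26)&(h[...,1]>50)&(h[...,2]>130)).astype(np.uint8)
n,l,st,c=cv2.connectedComponentsWithStats(w)
i=max(range(1,n),key=lambda i:st[i,4]);ys,xs=np.nonzero(l==i);P=np.array([onz(im,x,y,.028)[:2] for x,y in zip(xs[::5],ys[::5])],np.float32)*1000
print(st[i],cv2.minAreaRect(P))
m=(h[...,2]<60).astype(np.uint8);n,l,st,c=cv2.connectedComponentsWithStats(m)
for i in range(1,n):
    if st[i,4]>300:print(st[i],c[i],onz(im,*c[i],.06))
E
```

```text
{'t': 2.9, 'q': [-0.0045, -0.381, 2.0019, 0.0, 1.52, -2.1082], 'qd': [0.0003, -0.0043, -0.0086, -0.0003, -0.003, 0.0012], 'joint_efforts': [-0.0046, -29.6519, -60.9262, -0.0004, -0.0217, -0.4097], 'ee_pos': [0.4448, 0.0235, 0.1623], 'orientation': [-0.2633, 0.9647, -0.0001, 0.0004], 'ft_force': [-0.585, 0.3384, 1.3561], 'wrist_torque': [0.0009, -0.0558, -0.0507], 'finger_force': 0.0, 'grip_width': 0.998}
[279.9 219.5] [278.5 267.9]
[ 176  167  208   67 8001] ((441.5713195800781, 22.590805053710938), (61.839874267578125, 187.6405792236328), 30.425825119018555)
[ 256    0  119  150 9983] [315.19783632  83.75728739] [ 0.3453742  -0.00379083  0.06      ]
[    0   212   560   208 50912] [275.7574835  362.10765635] [0.57218795 0.09567609 0.06      ]
[135 216  54  37 554] [156.07942238 231.30144404] [ 0.51004209 -0.05683562  0.06      ]
```

View pics/w2.png

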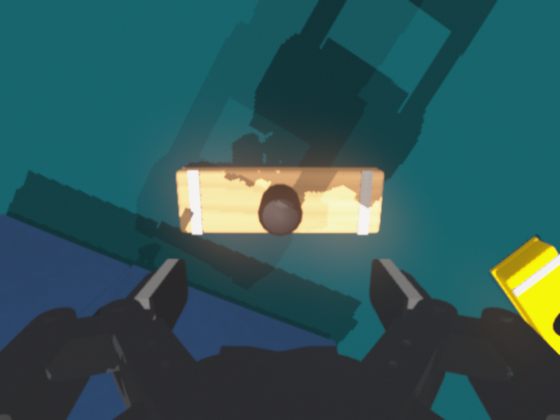

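The wrist view shows the knob top at (281,214) and the block squarely across the picture, centred between the fingers at yaw 0.53. It is 2 mm or less from my estimate, so I'll descend and grip.

Emit:
{"fn": "move_arm", "kwargs": {"deltas": [{"dx": -0.0015,"dy": 0,"dz": -0.03,"ax": 0,"ay": 0,"az": 0,"fingers": 0.085},{"dx": -0.0015,"dy": 0,"dz": -0.07,"ax": 0,"ay": 0,"az": 0,"fingers": 0.085},{"dx": -0.0015,"dy": 0,"dz": -0.105,"ax": 0,"ay": 0,"az": 0,"fingers": 0.085},{"dx": -0.0015,"dy": 0,"dz": -0.12,"ax": 0,"ay": 0,"az": 0,"fingers": 0.085},{"dx": -0.0015,"dy": 0,"dz": -0.124,"ax": 0,"ay": 0,"az": 0,"fingers": 0.085},{"dx": -0.0015,"dy": 0,"dz": -0.124,"ax": 0,"ay": 0,"az": 0,"fingers": 0.03},{"dx": -0.0015,"dy": 0,"dz": -0.124,"ax": 0,"ay": 0,"az": 0,"fingers": 0.03},{"dx": -0.0015,"dy": 0,"dz": -0.124,"ax": 0,"ay": 0,"az": 0,"fingers": 0.03},{"dx": -0.0015,"dy": 0,"dz": -0.124,"ax": 0,"ay": 0,"az": 0,"fingers": 0.03},{"dx": -0.0015,"dy": 0,"dz": -0.124,"ax": 0,"ay": 0,"az": 0,"fingers": 0.03}]}}

```text
t: 3.9
ee_pos: [0.4438, 0.0236, 0.0389]
orientation: [-0.265, 0.964, -0.0, 0.001]
ft_force: [-3.7, 0.5, 11.0]
grip_width: 0.4
finger_force: 59.6
```

Emit:
{"fn": "move_arm", "kwargs": {"deltas": [{"dx": 0,"dy": 0,"dz": 0.02,"ax": 0,"ay": 0,"az": 0,"fingers": 0.03},{"dx": 0,"dy": 0,"dz": 0.04,"ax": 0,"ay": 0,"az": 0,"fingers": 0.03},{"dx": -0.01,"dy": -0.01,"dz": 0.06,"ax": 0,"ay": 0,"az": 0,"fingers": 0.03},{"dx": -0.02,"dy": -0.03,"dz": 0.08,"ax": 0,"ay": 0,"az": -0.1,"fingers": 0.03},{"dx": -0.02,"dy": -0.06,"dz": 0.09,"ax": 0,"ay": 0,"az": -0.22,"fingers": 0.03},{"dx": -0.02,"dy": -0.095,"dz": 0.09,"ax": 0,"ay": 0,"az": -0.34,"fingers": 0.03},{"dx": -0.02,"dy": -0.135,"dz": 0.09,"ax": 0,"ay": 0,"az": -0.46,"fingers": 0.03},{"dx": -0.02,"dy": -0.175,"dz": 0.09,"ax": 0,"ay": 0,"az": -0.58,"fingers": 0.03},{"dx": -0.025,"dy": -0.215,"dz": 0.09,"ax": 0,"ay": 0,"az": -0.7,"fingers": 0.03},{"dx": -0.03,"dy": -0.255,"dz": 0.09,"ax": 0,"ay": 0,"az": -0.82,"fingers": 0.03}]}}

```text
t: 4.9
ee_pos: [0.4126, -0.2331, 0.1276]
orientation: [0.144, 0.99, -0.0, 0.0]
ft_force: [1.4, 0.2, -4.0]
grip_width: 0.403
finger_force: 61.0
```

Emit:
{"fn": "move_arm", "kwargs": {"deltas": [{"dx": 0,"dy": -0.04,"dz": 0,"ax": 0,"ay": 0,"az": -0.1,"fingers": 0.03},{"dx": -0.005,"dy": -0.08,"dz": 0,"ax": 0,"ay": 0,"az": -0.2,"fingers": 0.03},{"dx": -0.01,"dy": -0.12,"dz": 0,"ax": 0,"ay": 0,"az": -0.3,"fingers": 0.03},{"dx": -0.012,"dy": -0.16,"dz": 0,"ax": 0,"ay": 0,"az": -0.4,"fingers": 0.03},{"dx": -0.013,"dy": -0.195,"dz": -0.01,"ax": 0,"ay": 0,"az": -0.5,"fingers": 0.03},{"dx": -0.013,"dy": -0.22,"dz": -0.03,"ax": 0,"ay": 0,"az": -0.57,"fingers": 0.03},{"dx": -0.013,"dy": -0.228,"dz": -0.055,"ax": 0,"ay": 0,"az": -0.57,"fingers": 0.03},{"dx": -0.013,"dy": -0.228,"dz": -0.075,"ax": 0,"ay": 0,"az": -0.57,"fingers": 0.03},{"dx": -0.013,"dy": -0.228,"dz": -0.085,"ax": 0,"ay": 0,"az": -0.57,"fingers": 0.03},{"dx": -0.013,"dy": -0.228,"dz": -0.089,"ax": 0,"ay": 0,"az": -0.57,"fingers": 0.03}]}}

```text
t: 5.9
ee_pos: [0.3997, -0.4593, 0.0391]
orientation: [0.414, 0.91, 0.0, -0.001]
ft_force: [-17.7, 14.7, 36.2]
grip_width: 0.401
finger_force: 64.9
```

Block down at (0.400, -0.459). I'll release it, rise, and head for the handle.

Emit:
{"fn": "move_arm", "kwargs": {"deltas": [{"dx": 0,"dy": 0,"dz": 0,"ax": 0,"ay": 0,"az": 0,"fingers": 0.085},{"dx": 0,"dy": 0,"dz": 0,"ax": 0,"ay": 0,"az": 0,"fingers": 0.085},{"dx": 0,"dy": 0,"dz": 0,"ax": 0,"ay": 0,"az": 0,"fingers": 0.085},{"dx": 0,"dy": 0,"dz": 0,"ax": 0,"ay": 0,"az": 0,"fingers": 0.085},{"dx": 0,"dy": 0,"dz": 0.03,"ax": 0,"ay": 0,"az": 0,"fingers": 0.085},{"dx": 0,"dy": 0,"dz": 0.07,"ax": 0,"ay": 0,"az": 0,"fingers": 0.085},{"dx": 0,"dy": 0,"dz": 0.115,"ax": 0,"ay": 0,"az": 0,"fingers": 0.085},{"dx": 0,"dy": 0.01,"dz": 0.16,"ax": 0,"ay": 0,"az": 0.1,"fingers": 0.085},{"dx": 0,"dy": 0.03,"dz": 0.2,"ax": 0,"ay": 0,"az": 0.2,"fingers": 0.085},{"dx": 0,"dy": 0.06,"dz": 0.235,"ax": 0,"ay": 0,"az": 0.3,"fingers": 0.085}]}}

```text
t: 6.9
ee_pos: [0.3999, -0.3994, 0.2756]
orientation: [0.272, 0.962, -0.0, 0.001]
ft_force: [0.4, 0.6, 0.1]
grip_width: 0.996
finger_force: 0.0
```

Emit:
{"fn": "move_arm", "kwargs": {"deltas": [{"dx": 0.01,"dy": 0.04,"dz": 0,"ax": 0,"ay": 0,"az": 0.07,"fingers": 0.085},{"dx": 0.02,"dy": 0.08,"dz": 0,"ax": 0,"ay": 0,"az": 0.14,"fingers": 0.085},{"dx": 0.03,"dy": 0.125,"dz": 0,"ax": 0,"ay": 0,"az": 0.22,"fingers": 0.085},{"dx": 0.04,"dy": 0.17,"dz": 0,"ax": 0,"ay": 0,"az": 0.3,"fingers": 0.085},{"dx": 0.06,"dy": 0.215,"dz": 0,"ax": 0,"ay": 0,"az": 0.4,"fingers": 0.085},{"dx": 0.07,"dy": 0.26,"dz": 0,"ax": 0,"ay": 0,"az": 0.5,"fingers": 0.085},{"dx": 0.08,"dy": 0.3,"dz": 0,"ax": 0,"ay": 0,"az": 0.6,"fingers": 0.085},{"dx": 0.085,"dy": 0.335,"dz": 0,"ax": 0,"ay": 0,"az": 0.68,"fingers": 0.085},{"dx": 0.09,"dy": 0.352,"dz": 0,"ax": 0,"ay": 0,"az": 0.68,"fingers": 0.085},{"dx": 0.09,"dy": 0.352,"dz": 0,"ax": 0,"ay": 0,"az": 0.68,"fingers": 0.085}]}}

```text
t: 7.9
ee_pos: [0.4904, -0.0456, 0.2736]
orientation: [-0.064, 0.998, 0.0, 0.0]
ft_force: [0.1, -0.6, 0.1]
grip_width: 1.001
finger_force: 0.0
```

```bash
python3 - <<'E'
from h import *
im=shot('wrist','w3');o=robot.get_obs();print({k:np.round(v,4).tolist() for k,v in o.items()})
print('htop',proj(im,(.543,-.047,.235)),'hbot',proj(im,(.543,-.047,.135)),proj(im,o['ee_pos']))
shot('top','t3');shot('scene','s3')
E
```

```text
{'t': 7.95, 'q': [-0.1468, -0.2954, 1.7584, -0.0001, 1.6783, -1.8456], 'qd': [-0.0358, 0.0003, 0.0027, -0.0043, -0.0005, -0.0126], 'joint_efforts': [2.7205, -38.7098, -63.8159, 0.1975, -0.0301, 0.3635], 'ee_pos': [0.4902, -0.0467, 0.2735], 'orientation': [-0.064, 0.998, -0.0001, 0.0001], 'ft_force': [-0.2338, -0.2112, 0.0294], 'wrist_torque': [-0.0314, -0.018, -0.0101], 'finger_force': 0.0, 'grip_width': 0.998}
htop [266.4 313.5] hbot [270.3 254.8] [276.6 266. ]
```

View pics/w3.png

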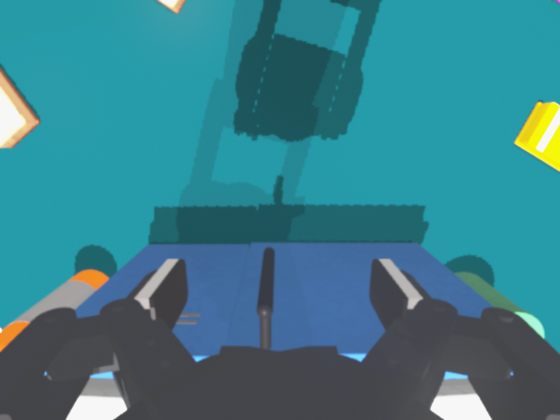

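The wrist view shows the handle top at (266,313) and bottom at (269,250), within 1–5 px of prediction. The doors are shut. Before gripping I'll estimate the hinge axis from the barrels.

```bash
python3 - <<'E'
from h import *
S,T=load('scene0'),load('top0')
th=.1274;R=np.array([[np.cos(th),-np.sin(th)],[np.sin(th),np.cos(th)]]);o=np.array([.6012,-.0241])
a=onz(T,165/3.6+214.64,287/3.6+99.64,.23);b=onz(S,648/3.6+94.64,243/3.6+164.64,.23)
for p in(a,b,tri(T,(165/3.6+214.64,287/3.6+99.64),S,(648/3.6+94.64,243/3.6+164.64))[0]):print(R.T@(p[:2]-o),p[2])
E
```

```text
[-0.0038623   0.19024101] 0.22999999999999998
[0.00220341 0.19512462] 0.22999999999999998
[-0.00064291  0.1920348 ] 0.21701013129582036
```

Emit:
{"fn": "move_arm", "kwargs": {"deltas": [{"dx": 0.02,"dy": 0,"dz": 0,"ax": 0,"ay": 0,"az": 0,"fingers": 0.085},{"dx": 0.045,"dy": 0,"dz": 0,"ax": 0,"ay": 0,"az": 0,"fingers": 0.085},{"dx": 0.053,"dy": 0,"dz": -0.01,"ax": 0,"ay": 0,"az": 0,"fingers": 0.085},{"dx": 0.053,"dy": 0,"dz": -0.04,"ax": 0,"ay": 0,"az": 0,"fingers": 0.085},{"dx": 0.053,"dy": 0,"dz": -0.07,"ax": 0,"ay": 0,"az": 0,"fingers": 0.085},{"dx": 0.053,"dy": 0,"dz": -0.08,"ax": 0,"ay": 0,"az": 0,"fingers": 0.01},{"dx": 0.053,"dy": 0,"dz": -0.08,"ax": 0,"ay": 0,"az": 0,"fingers": 0.0},{"dx": 0.053,"dy": 0,"dz": -0.08,"ax": 0,"ay": 0,"az": 0,"fingers": 0.0},{"dx": 0.053,"dy": 0,"dz": -0.08,"ax": 0,"ay": 0,"az": 0,"fingers": 0.0},{"dx": 0.053,"dy": 0,"dz": -0.08,"ax": 0,"ay": 0,"az": 0,"fingers": 0.0}]}}

```text
t: 9.05
ee_pos: [0.5434, -0.0476, 0.1946]
orientation: [-0.063, 0.998, -0.0, 0.001]
ft_force: [0.2, -0.1, -0.2]
grip_width: 0.139
finger_force: 0.0
```

```bash
python3 - <<'E'
from h import *
th=.1274
def rot(a):return np.array([[np.cos(a),-np.sin(a)],[np.sin(a),np.cos(a)]])
v=rot(th)@[-.057,-.205]
for t in np.r_[np.arange(.1,1.61,.1)]:
    print(round(t,2),(rot(-t)@v-v).round(4))
E
```

```text
0.1 [-0.0209  0.0041]
0.2 [-0.0412  0.0103]
0.3 [-0.0609  0.0184]
0.4 [-0.0796  0.0285]
0.5 [-0.0972  0.0404]
0.6 [-0.1136  0.054 ]
0.7 [-0.1285  0.0692]
0.8 [-0.1418  0.0857]
0.9 [-0.1534  0.1036]
1.0 [-0.1632  0.1225]
1.1 [-0.171   0.1422]
1.2 [-0.1768  0.1627]
1.3 [-0.1806  0.1836]
1.4 [-0.1822  0.2048]
1.5 [-0.1817  0.2261]
1.6 [-0.1791  0.2472]
```

Emit:
{"fn": "move_arm", "kwargs": {"deltas": [{"dx": 0,"dy": 0,"dz": 0,"ax": 0,"ay": 0,"az": 0,"fingers": 0.0},{"dx": 0,"dy": 0,"dz": 0,"ax": 0,"ay": 0,"az": 0,"fingers": 0.0}]}}

```text
t: 9.25
ee_pos: [0.5435, -0.0478, 0.1947]
orientation: [-0.063, 0.998, -0.0, 0.001]
ft_force: [-1.3, -3.3, 5.9]
grip_width: 0.113
finger_force: 58.4
```

Emit:
{"fn": "move_arm", "kwargs": {"deltas": [{"dx": -0.01,"dy": 0.002,"dz": 0,"ax": 0,"ay": 0,"az": -0.05,"fingers": 0.0},{"dx": -0.021,"dy": 0.004,"dz": 0,"ax": 0,"ay": 0,"az": -0.1,"fingers": 0.0},{"dx": -0.041,"dy": 0.0105,"dz": 0,"ax": 0,"ay": 0,"az": -0.2,"fingers": 0.0},{"dx": -0.061,"dy": 0.0185,"dz": 0,"ax": 0,"ay": 0,"az": -0.3,"fingers": 0.0},{"dx": -0.0795,"dy": 0.0285,"dz": 0,"ax": 0,"ay": 0,"az": -0.4,"fingers": 0.0}]}}

```text
t: 9.75
ee_pos: [0.4636, -0.0183, 0.1946]
orientation: [0.138, 0.99, 0.001, 0.001]
ft_force: [9.3, 14.4, 6.7]
grip_width: 0.111
finger_force: 59.9
```

Emit:
{"fn": "move_arm", "kwargs": {"deltas": [{"dx": -0.0175,"dy": 0.013,"dz": 0,"ax": 0,"ay": 0,"az": -0.1,"fingers": 0.0},{"dx": -0.034,"dy": 0.0265,"dz": 0,"ax": 0,"ay": 0,"az": -0.2,"fingers": 0.0},{"dx": -0.0485,"dy": 0.042,"dz": 0,"ax": 0,"ay": 0,"az": -0.3,"fingers": 0.0},{"dx": -0.0615,"dy": 0.0585,"dz": 0,"ax": 0,"ay": 0,"az": -0.4,"fingers": 0.0},{"dx": -0.073,"dy": 0.0765,"dz": 0,"ax": 0,"ay": 0,"az": -0.5,"fingers": 0.0}]}}

```text
t: 10.25
ee_pos: [0.3904, 0.0581, 0.1947]
orientation: [0.379, 0.925, 0.001, 0.001]
ft_force: [11.7, 6.2, 3.3]
grip_width: 0.111
finger_force: 60.1
```

Emit:
{"fn": "move_arm", "kwargs": {"deltas": [{"dx": -0.0095,"dy": 0.019,"dz": 0,"ax": 0,"ay": 0,"az": -0.1,"fingers": 0.0},{"dx": -0.017,"dy": 0.039,"dz": 0,"ax": 0,"ay": 0,"az": -0.2,"fingers": 0.0},{"dx": -0.023,"dy": 0.0595,"dz": 0,"ax": 0,"ay": 0,"az": -0.3,"fingers": 0.0},{"dx": -0.0265,"dy": 0.0805,"dz": 0,"ax": 0,"ay": 0,"az": -0.4,"fingers": 0.0},{"dx": -0.0285,"dy": 0.1015,"dz": 0,"ax": 0,"ay": 0,"az": -0.5,"fingers": 0.0},{"dx": -0.028,"dy": 0.1225,"dz": 0,"ax": 0,"ay": 0,"az": -0.6,"fingers": 0.0},{"dx": -0.0265,"dy": 0.139,"dz": 0,"ax": 0,"ay": 0,"az": -0.68,"fingers": 0.0},{"dx": -0.0265,"dy": 0.139,"dz": 0,"ax": 0,"ay": 0,"az": -0.68,"fingers": 0.0}]}}

```text
t: 11.05
ee_pos: [0.3658, 0.1979, 0.1947]
orientation: [0.665, 0.747, 0.002, 0.002]
ft_force: [16.4, -2.9, 3.4]
grip_width: 0.111
finger_force: 60.8
```

Emit:
{"fn": "move_arm", "kwargs": {"deltas": [{"dx": 0,"dy": 0,"dz": 0,"ax": 0,"ay": 0,"az": 0,"fingers": 0.04},{"dx": 0,"dy": 0,"dz": 0,"ax": 0,"ay": 0,"az": 0,"fingers": 0.05},{"dx": 0,"dy": 0,"dz": 0,"ax": 0,"ay": 0,"az": 0,"fingers": 0.05},{"dx": 0,"dy": 0,"dz": 0.03,"ax": 0,"ay": 0,"az": 0,"fingers": 0.05},{"dx": 0,"dy": 0,"dz": 0.075,"ax": 0,"ay": 0,"az": 0,"fingers": 0.05},{"dx": 0,"dy": 0,"dz": 0.12,"ax": 0,"ay": 0,"az": 0,"fingers": 0.05},{"dx": 0,"dy": 0,"dz": 0.12,"ax": 0,"ay": 0,"az": 0,"fingers": 0.05}]}}

```text
t: 11.75
ee_pos: [0.3648, 0.1968, 0.3193]
orientation: [0.665, 0.747, 0.003, 0.001]
ft_force: [0.2, 0.0, -0.8]
grip_width: 0.585
finger_force: 0.0
```

```bash
python3 - <<'E'
from h import *
t=shot('top','t4');s=shot('scene','s4');w=shot('wrist','w4')
print({k:np.round(v,4).tolist() for k,v in robot.get_obs().items() if k in('q','ee_pos','orientation')})
th=.1274;R=np.array([[np.cos(th),-np.sin(th)],[np.sin(th),np.cos(th)]]);o=np.array([.6012,-.0241])
p=np.r_[R@[-.022,.012]+o,.228];print(p,proj(t,p),proj(s,p))
c=lambda im,u,v,a,b:cv2.resize(im['pixels'][v:v+b,u:u+a],None,fx=3,fy=3,interpolation=cv2.INTER_CUBIC)
cv2.imwrite('pics/c4.png',np.hstack([c(t,230,110,140,180),c(s,150,150,126,180)]))
E
```

```text
{'q': [0.433, -0.4749, 1.8254, 0.0001, 1.7915, 0.3162], 'ee_pos': [0.364, 0.1964, 0.3128], 'orientation': [0.6646, 0.7472, -0.0002, -0.0001]}
[ 0.57785363 -0.01499248  0.228     ] [314.9 177.2] [216.5 205.3]
```

View pics/c4.png

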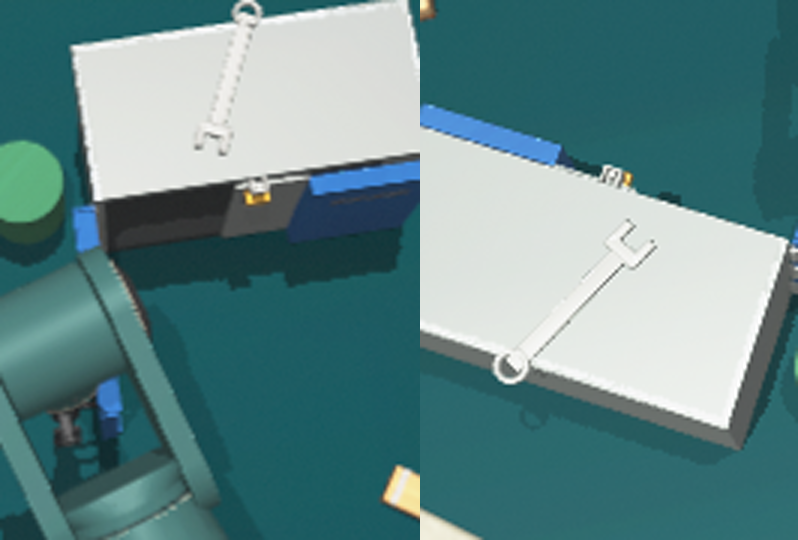

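The view shows the left door wide open with the arm clear of it. The brass thumb piece is at crop (258,192) in the top view, which matches the prediction to about 1 px, and the keeper is above it. Next I'll hover over the thumb piece.

Emit:
{"fn": "move_arm", "kwargs": {"deltas": [{"dx": 0.01,"dy": -0.02,"dz": 0,"ax": 0,"ay": 0,"az": -0.14,"fingers": 0.05},{"dx": 0.03,"dy": -0.05,"dz": 0,"ax": 0,"ay": 0,"az": -0.28,"fingers": 0.05},{"dx": 0.055,"dy": -0.08,"dz": 0,"ax": 0,"ay": 0,"az": -0.42,"fingers": 0.05},{"dx": 0.08,"dy": -0.11,"dz": 0,"ax": 0,"ay": 0,"az": -0.56,"fingers": 0.05},{"dx": 0.11,"dy": -0.14,"dz": 0,"ax": 0,"ay": 0,"az": -0.7,"fingers": 0.05},{"dx": 0.14,"dy": -0.165,"dz": 0,"ax": 0,"ay": 0,"az": -0.84,"fingers": 0.05},{"dx": 0.165,"dy": -0.185,"dz": 0,"ax": 0,"ay": 0,"az": -0.98,"fingers": 0.05},{"dx": 0.18,"dy": -0.2,"dz": 0,"ax": 0,"ay": 0,"az": -1.12,"fingers": 0.05},{"dx": 0.19,"dy": -0.211,"dz": 0,"ax": 0,"ay": 0,"az": -1.26,"fingers": 0.05},{"dx": 0.19,"dy": -0.211,"dz": 0,"ax": 0,"ay": 0,"az": -1.4,"fingers": 0.05}]}}

```text
t: 12.9
ee_pos: [0.5546, -0.0158, 0.3109]
orientation: [0.99, 0.14, -0.002, -0.0]
ft_force: [-0.3, -0.4, 0.1]
grip_width: 0.586
finger_force: 0.0
```

Emit:
{"fn": "move_arm", "kwargs": {"deltas": [{"dx": 0.01,"dy": 0,"dz": -0.01,"ax": 0,"ay": 0,"az": -0.1,"fingers": 0.05},{"dx": 0.025,"dy": 0,"dz": -0.03,"ax": 0,"ay": 0,"az": -0.161,"fingers": 0.05},{"dx": 0.025,"dy": 0,"dz": -0.04,"ax": 0,"ay": 0,"az": -0.161,"fingers": 0.05},{"dx": 0.025,"dy": 0,"dz": -0.04,"ax": 0,"ay": 0,"az": -0.161,"fingers": 0.05}]}}

```text
t: 13.3
ee_pos: [0.5781, -0.0144, 0.2705]
orientation: [0.998, 0.064, -0.002, -0.0]
ft_force: [0.6, -0.3, -0.3]
grip_width: 0.583
finger_force: 0.0
```

```bash
python3 - <<'E'
from h import *
w=shot('wrist','w5');o=robot.get_obs()
print({k:np.round(v,4).tolist() for k,v in o.items() if k in('q','ee_pos','orientation','ft_force')})
th=.1274;R=np.array([[np.cos(th),-np.sin(th)],[np.sin(th),np.cos(th)]]);oo=np.array([.6012,-.0241])
for x,y,z in((-.014,.012,.228),(-.022,.012,.228),(-.022,.025,.228),(-.022,-.001,.228),(0,.012,.25)):print((x,y,z),proj(w,np.r_[R@[x,y]+oo,z]))
h=cv2.cvtColor(w['pixels'],cv2.COLOR_BGR2HSV)
m=((h[...,0]>12)&(h[...,0]<32)&(h[...,1]>110)&(h[...,2]>90)).astype(np.uint8);n,l,st,c=cv2.connectedComponentsWithStats(m)
for i in range(1,n):
    if st[i,4]>60:print(st[i],c[i])
E
```

```text
{'q': [-0.0691, -0.1006, 1.5937, -0.0, 1.6507, 1.3732], 'ee_pos': [0.5783, -0.0145, 0.2723], 'orientation': [0.9979, 0.0642, -0.0011, -0.0001], 'ft_force': [-0.4852, -0.0134, 0.6979]}
(-0.014, 0.012, 0.228) [278.6 225.9]
(-0.022, 0.012, 0.228) [278.5 238. ]
(-0.022, 0.025, 0.228) [257.9 238. ]
(-0.022, -0.001, 0.228) [299.2 238. ]
(0, 0.012, 0.25) [278.6 213.6]
[261 218   5  19  78] [262.75641026 227.12820513]
[299 218   4  18  66] [300.36363636 226.5       ]
[503 274  46  96 829] [521.56332931 307.60675513]
[534 323  26  38 137] [543.89051095 339.60583942]
[392 379  37  26 231] [411.07359307 391.56277056]
```

View pics/w5.png

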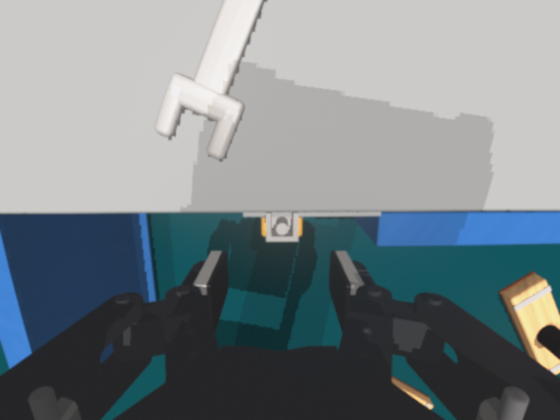

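The wrist view shows the keeper and brass thumb at (282,227), so the thumb sits about 2 mm right of my estimate. The spanner jaw is at about (200,120), and the roof edge is at row 212. I'll correct by -2 mm in y, descend and pinch.

Emit:
{"fn": "move_arm", "kwargs": {"deltas": [{"dx": 0.001,"dy": -0.002,"dz": -0.02,"ax": 0,"ay": 0,"az": 0,"fingers": 0.05},{"dx": 0.001,"dy": -0.002,"dz": -0.045,"ax": 0,"ay": 0,"az": 0,"fingers": 0.05},{"dx": 0.001,"dy": -0.002,"dz": -0.065,"ax": 0,"ay": 0,"az": 0,"fingers": 0.05},{"dx": 0.001,"dy": -0.002,"dz": -0.068,"ax": 0,"ay": 0,"az": 0,"fingers": 0.03},{"dx": 0.001,"dy": -0.002,"dz": -0.068,"ax": 0,"ay": 0,"az": 0,"fingers": 0.01},{"dx": 0.001,"dy": -0.002,"dz": -0.068,"ax": 0,"ay": 0,"az": 0,"fingers": 0.01},{"dx": 0.001,"dy": -0.002,"dz": -0.068,"ax": 0,"ay": 0,"az": 0,"fingers": 0.01}]}}

```text
t: 14.05
ee_pos: [0.5796, -0.0162, 0.2058]
orientation: [0.998, 0.064, -0.0, -0.0]
ft_force: [-6.1, 3.3, -7.2]
grip_width: 0.287
finger_force: 60.6
```

Emit:
{"fn": "move_arm", "kwargs": {"deltas": [{"dx": 0,"dy": 0,"dz": -0.004,"ax": 0,"ay": 0,"az": 0,"fingers": 0.01},{"dx": 0,"dy": 0,"dz": -0.008,"ax": 0,"ay": 0,"az": 0,"fingers": 0.01},{"dx": 0,"dy": 0,"dz": -0.012,"ax": 0,"ay": 0,"az": 0,"fingers": 0.01},{"dx": 0,"dy": 0,"dz": -0.016,"ax": 0,"ay": 0,"az": 0,"fingers": 0.01},{"dx": 0,"dy": 0,"dz": -0.018,"ax": 0,"ay": 0,"az": 0,"fingers": 0.01},{"dx": 0,"dy": 0,"dz": -0.018,"ax": 0,"ay": 0,"az": 0,"fingers": 0.01}]}}

```text
t: 14.65
ee_pos: [0.5797, -0.0163, 0.1884]
orientation: [0.998, 0.064, -0.0, -0.0]
ft_force: [-7.7, 2.9, -3.6]
grip_width: 0.288
finger_force: 61.3
```

```bash
python3 - <<'E'
import numpy as np
def rot(a):return np.array([[np.cos(a),-np.sin(a)],[np.sin(a),np.cos(a)]])
v=rot(.1274)@[-.018,.202]
for t in np.arange(.1,1.61,.1): print(round(t,2),(rot(t)@v-v).round(4))
E
```

```text
0.1 [-0.0196 -0.0053]
0.2 [-0.0385 -0.0126]
0.3 [-0.0566 -0.0217]
0.4 [-0.0737 -0.0326]
0.5 [-0.0896 -0.0451]
0.6 [-0.1042 -0.0592]
0.7 [-0.1174 -0.0746]
0.8 [-0.1289 -0.0913]
0.9 [-0.1387 -0.109 ]
1.0 [-0.1467 -0.1277]
1.1 [-0.1527 -0.147 ]
1.2 [-0.1569 -0.1669]
1.3 [-0.159 -0.187]
1.4 [-0.1591 -0.2073]
1.5 [-0.1571 -0.2275]
1.6 [-0.1532 -0.2474]
```

Emit:
{"fn": "move_arm", "kwargs": {"deltas": [{"dx": -0.01,"dy": -0.0025,"dz": 0,"ax": 0,"ay": 0,"az": 0.05,"fingers": 0.01},{"dx": -0.0195,"dy": -0.0055,"dz": 0,"ax": 0,"ay": 0,"az": 0.1,"fingers": 0.01},{"dx": -0.0385,"dy": -0.0125,"dz": 0,"ax": 0,"ay": 0,"az": 0.2,"fingers": 0.01},{"dx": -0.0565,"dy": -0.0215,"dz": 0,"ax": 0,"ay": 0,"az": 0.3,"fingers": 0.01},{"dx": -0.0735,"dy": -0.0325,"dz": 0,"ax": 0,"ay": 0,"az": 0.4,"fingers": 0.01}]}}

```text
t: 15.15
ee_pos: [0.5067, -0.05, 0.189]
orientation: [0.965, 0.262, 0.001, 0.001]
ft_force: [8.3, -12.4, -3.1]
grip_width: 0.287
finger_force: 61.2
```

Emit:
{"fn": "move_arm", "kwargs": {"deltas": [{"dx": -0.016,"dy": -0.013,"dz": 0,"ax": 0,"ay": 0,"az": 0.1,"fingers": 0.01},{"dx": -0.0305,"dy": -0.027,"dz": 0,"ax": 0,"ay": 0,"az": 0.2,"fingers": 0.01},{"dx": -0.0435,"dy": -0.0425,"dz": 0,"ax": 0,"ay": 0,"az": 0.3,"fingers": 0.01},{"dx": -0.055,"dy": -0.059,"dz": 0,"ax": 0,"ay": 0,"az": 0.4,"fingers": 0.01},{"dx": -0.0645,"dy": -0.077,"dz": 0,"ax": 0,"ay": 0,"az": 0.5,"fingers": 0.01},{"dx": -0.0725,"dy": -0.0955,"dz": 0,"ax": 0,"ay": 0,"az": 0.6,"fingers": 0.01}]}}

```text
t: 15.75
ee_pos: [0.4354, -0.1462, 0.1898]
orientation: [0.844, 0.536, 0.002, 0.003]
ft_force: [25.0, -9.9, -3.0]
grip_width: 0.287
finger_force: 61.4
```

Emit:
{"fn": "move_arm", "kwargs": {"deltas": [{"dx": -0.006,"dy": -0.0195,"dz": 0,"ax": 0,"ay": 0,"az": 0.1,"fingers": 0.01},{"dx": -0.01,"dy": -0.039,"dz": 0,"ax": 0,"ay": 0,"az": 0.2,"fingers": 0.01},{"dx": -0.012,"dy": -0.0595,"dz": 0,"ax": 0,"ay": 0,"az": 0.3,"fingers": 0.01},{"dx": -0.012,"dy": -0.0795,"dz": 0,"ax": 0,"ay": 0,"az": 0.4,"fingers": 0.01},{"dx": -0.01,"dy": -0.0995,"dz": 0,"ax": 0,"ay": 0,"az": 0.5,"fingers": 0.01},{"dx": -0.01,"dy": -0.0995,"dz": 0,"ax": 0,"ay": 0,"az": 0.5,"fingers": 0.01}]}}

```text
t: 16.35
ee_pos: [0.4266, -0.2461, 0.19]
orientation: [0.686, 0.728, 0.002, 0.004]
ft_force: [20.0, 0.8, 1.6]
grip_width: 0.286
finger_force: 61.9
```

Emit:
{"fn": "move_arm", "kwargs": {"deltas": [{"dx": 0,"dy": 0,"dz": 0,"ax": 0,"ay": 0,"az": 0,"fingers": 0.04},{"dx": 0,"dy": 0,"dz": 0,"ax": 0,"ay": 0,"az": 0,"fingers": 0.06},{"dx": 0,"dy": 0,"dz": 0,"ax": 0,"ay": 0,"az": 0,"fingers": 0.06},{"dx": 0,"dy": 0,"dz": 0.02,"ax": 0,"ay": 0,"az": 0,"fingers": 0.06},{"dx": 0,"dy": 0,"dz": 0.06,"ax": 0,"ay": 0,"az": 0,"fingers": 0.06},{"dx": 0,"dy": 0,"dz": 0.105,"ax": 0,"ay": 0,"az": 0,"fingers": 0.06},{"dx": 0,"dy": -0.01,"dz": 0.13,"ax": 0,"ay": 0,"az": -0.1,"fingers": 0.085},{"dx": -0.01,"dy": -0.03,"dz": 0.13,"ax": 0,"ay": 0,"az": -0.24,"fingers": 0.085},{"dx": -0.02,"dy": -0.05,"dz": 0.13,"ax": 0,"ay": 0,"az": -0.38,"fingers": 0.085},{"dx": -0.03,"dy": -0.07,"dz": 0.13,"ax": 0,"ay": 0,"az": -0.52,"fingers": 0.085}]}}

```text
t: 17.35
ee_pos: [0.3937, -0.3145, 0.318]
orientation: [0.852, 0.523, 0.0, 0.0]
ft_force: [0.2, 0.0, 0.2]
grip_width: 0.992
finger_force: 0.0
```

Emit:
{"fn": "move_arm", "kwargs": {"deltas": [{"dx": -0.01,"dy": -0.02,"dz": 0,"ax": 0,"ay": 0,"az": -0.14,"fingers": 0.085},{"dx": -0.02,"dy": -0.03,"dz": 0,"ax": 0,"ay": 0,"az": -0.28,"fingers": 0.085},{"dx": -0.03,"dy": -0.04,"dz": 0,"ax": 0,"ay": 0,"az": -0.42,"fingers": 0.085},{"dx": -0.04,"dy": -0.05,"dz": 0,"ax": 0,"ay": 0,"az": -0.56,"fingers": 0.085},{"dx": -0.045,"dy": -0.06,"dz": 0,"ax": 0,"ay": 0,"az": -0.7,"fingers": 0.085},{"dx": -0.05,"dy": -0.065,"dz": 0,"ax": 0,"ay": 0,"az": -0.84,"fingers": 0.085},{"dx": -0.05,"dy": -0.07,"dz": 0,"ax": 0,"ay": 0,"az": -0.98,"fingers": 0.085},{"dx": -0.05,"dy": -0.075,"dz": 0,"ax": 0,"ay": 0,"az": -1.12,"fingers": 0.085},{"dx": -0.05,"dy": -0.08,"dz": 0,"ax": 0,"ay": 0,"az": -1.26,"fingers": 0.085},{"dx": -0.05,"dy": -0.08,"dz": 0,"ax": 0,"ay": 0,"az": -1.4,"fingers": 0.085}]}}

```text
t: 18.35
ee_pos: [0.344, -0.3943, 0.3176]
orientation: [0.989, -0.149, 0.0, 0.0]
ft_force: [0.3, -0.9, 0.1]
grip_width: 0.994
finger_force: 0.0
```

Emit:
{"fn": "move_arm", "kwargs": {"deltas": [{"dx": 0,"dy": 0,"dz": 0,"ax": 0,"ay": 0,"az": -0.14,"fingers": 0.085},{"dx": 0,"dy": 0,"dz": 0,"ax": 0,"ay": 0,"az": -0.28,"fingers": 0.085},{"dx": 0,"dy": 0,"dz": 0,"ax": 0,"ay": 0,"az": -0.42,"fingers": 0.085},{"dx": 0,"dy": 0,"dz": 0,"ax": 0,"ay": 0,"az": -0.563,"fingers": 0.085},{"dx": 0,"dy": 0,"dz": 0,"ax": 0,"ay": 0,"az": -0.563,"fingers": 0.085}]}}

```text
t: 18.85
ee_pos: [0.3441, -0.3939, 0.3177]
orientation: [0.909, -0.416, 0.0, 0.0]
ft_force: [0.1, 0.1, 0.9]
grip_width: 0.997
finger_force: 0.0
```

```bash
python3 - <<'E'
from h import *
o=robot.get_obs();print({k:np.round(v,4).tolist() for k,v in o.items() if k in('t','q','ee_pos','orientation')})
s=shot('scene','s6');t=shot('top','t6');w=shot('wrist','w6')
for nm,im in(('s',s),('t',t),('w',w)):
    h=cv2.cvtColor(im['pixels'],cv2.COLOR_BGR2HSV)
    m=((h[...,0]>8)&(h[...,0]<26)&(h[...,1]>50)&(h[...,2]>130)).astype(np.uint8)
    m=cv2.morphologyEx(m,cv2.MORPH_CLOSE,np.ones((11,11)));n,l,st,c=cv2.connectedComponentsWithStats(m)
    for i in range(1,n):
        if st[i,4]>250:
            p=onz(im,*c[i],.028)
            if .2<p[0]<.6 and -.7<p[1]<.1:
                ys,xs=np.nonzero(l==i);print(nm,st[i],cv2.minAreaRect(np.array([onz(im,x,y,.028)[:2] for x,y in zip(xs,ys)],np.float32)*1000))
E
```

```text
{'t': 18.85, 'q': [-0.9015, -0.226, 1.6314, -0.0001, 1.7356, 1.5279], 'ee_pos': [0.3441, -0.3939, 0.3177], 'orientation': [0.9093, -0.4162, 0.0002, 0.0002]}
s [197 106  30  35 432] ((259.4637145996094, -239.70159912109375), (148.89114379882812, 45.873817443847656), 63.36991500854492)
s [128 108  26  51 839] ((406.07623291015625, -452.542236328125), (200.6060791015625, 62.589019775390625), 40.756858825683594)
t [409 213  26  28 372] ((436.8800964355469, -427.41424560546875), (89.52983856201172, 60.12687683105469), 42.13260269165039)
t [358 265  30  21 337] ((260.153076171875, -229.0135498046875), (101.25737762451172, 46.092472076416016), 63.51298904418945)
w [ 208   91  142   49 1680] ((399.371826171875, -458.89459228515625), (189.3856658935547, 61.97214126586914), 40.55043029785156)
w [ 216  255   93   57 1502] ((256.4444274902344, -254.8748016357422), (141.64422607421875, 52.3740234375), 63.3465461730957)
w [ 82 259  38  34 764] ((454.28277587890625, -97.52973937988281), (50.507354736328125, 47.34663772583008), 2.552922487258911)
```

The block is at (0.3994, -0.4589) with yaw -0.86, as intended. I'll tilt the tool outward to 35° below horizontal for the front grasp.

Emit:
{"fn": "move_arm", "kwargs": {"deltas": [{"dx": 0,"dy": 0,"dz": 0,"ax": -0.106,"ay": -0.091,"az": 0,"fingers": 0.085},{"dx": 0,"dy": 0,"dz": 0,"ax": -0.212,"ay": -0.182,"az": 0,"fingers": 0.085},{"dx": 0,"dy": 0,"dz": 0,"ax": -0.318,"ay": -0.273,"az": 0,"fingers": 0.085},{"dx": 0,"dy": 0,"dz": 0,"ax": -0.424,"ay": -0.365,"az": 0,"fingers": 0.085},{"dx": 0,"dy": 0,"dz": 0,"ax": -0.53,"ay": -0.456,"az": 0,"fingers": 0.085},{"dx": 0,"dy": 0,"dz": 0,"ax": -0.636,"ay": -0.547,"az": 0,"fingers": 0.085},{"dx": 0,"dy": 0,"dz": 0,"ax": -0.728,"ay": -0.626,"az": 0,"fingers": 0.085},{"dx": 0,"dy": 0,"dz": 0,"ax": -0.728,"ay": -0.626,"az": 0,"fingers": 0.085}]}}

```text
t: 19.8
ee_pos: [0.3444, -0.3944, 0.3116]
orientation: [0.809, -0.368, 0.417, 0.193]
ft_force: [-0.2, 0.4, 0.6]
grip_width: 0.995
finger_force: 0.0
```

```bash
cat > k.py <<'E'
import numpy as np
from scipy.optimize import least_squares
# planar: tool pitch phi from up; r=a1+a2 s2+a3 s23+e*c23+d*s235 ; z=h+a2 c2+a3 c23-e*s23+d*c235
D=[([-1.2058,.1164,1.4421,1.584],(.2645,-.6208,.2307)),([-.0045,-.381,2.0019,1.52],(.4448,.0235,.1623)),([-.1468,-.2954,1.7584,1.6783],(.4902,-.0467,.2735)),([.433,-.4749,1.8254,1.7915],(.364,.1964,.3128)),([-.0691,-.1006,1.5937,1.6507],(.5783,-.0145,.2723)),([-.9015,-.226,1.6314,1.7356],(.3441,-.3939,.3177))]
def fk(p,q):
    a1,a2,a3,e,d,h,l=p;s,c=np.sin,np.cos;b=q[1]+q[2];f=b+q[3]
    r=a1+a2*s(q[1])+a3*s(b)+e*c(b)+d*s(f);z=h+a2*c(q[1])+a3*c(b)-e*s(b)+d*c(f)
    return np.array([r*c(q[0])-l*s(q[0]),r*s(q[0])+l*c(q[0]),z])
def fit(D):
    R=least_squares(lambda p:np.r_[np.concatenate([(fk(p,q)-x) for q,x in D]),1e-4*(p-[0,.6,.6,0,.25,.2,0])],[0,.6,.6,0,.25,.2,.02])
    return R.x,R.fun[:3*len(D)]
E
python3 - <<'E'
from h import *;from k import *
o=robot.get_obs();print({k:np.round(v,4).tolist() for k,v in o.items() if k in('t','q','ee_pos','orientation')})
q=o['q'];D.append((list(q[:3])+[q[4]],o['ee_pos']));p,f=fit(D);print(p.round(4),np.abs(f).max())
E
```

```text
{'t': 19.8, 'q': [-0.9358, -0.8281, 2.2193, 0.0859, 0.7997, 1.4606], 'ee_pos': [0.3444, -0.3944, 0.3116], 'orientation': [0.8087, -0.3678, 0.4166, 0.1928]}
[-0.0008  0.4595  0.621   0.0811  0.2898  0.1376  0.028 ] 0.012144765516961142
```

Joint 2 is at its range limit here. I'll refit the kinematics including q4 and check reachability of the grasp and the final pose for several tilts.

```bash
cat > k2.py <<'E'
import numpy as np
from scipy.optimize import least_squares
from scipy.spatial.transform import Rotation as Ro
from k import D as D0
ry=lambda a:Ro.from_rotvec([0,a,0]);rz=lambda a:Ro.from_rotvec([0,0,a])
def fk(p,q):
    a1,a2,a3,e,d,h,l=p;A=rz(q[0]);B=A*ry(q[1]);C=B*ry(q[2]);E=C*rz(q[3])*ry(q[4])
    return A.apply([a1,l,h])+B.apply([0,0,a2])+C.apply([e,0,a3])+E.apply([0,0,d]),E
Q=[(list(q[:3])+[0,q[3]],x) for q,x in D0]+[([-.9358,-.8281,2.2193,.0859,.7997],[.3444,-.3944,.3116])]
S=least_squares(lambda p:np.r_[np.concatenate([fk(p,q)[0]-x for q,x in Q]),1e-4*(p-[0,.5,.6,0,.25,.2,0])],[0,.5,.6,0,.25,.2,.02]);P=S.x
LO=np.array([-2.83,-.83,.07,-1.14,.01]);HI=np.array([2.83,2.19,2.5,4.28,3.])
def ik(tcp,yaw,tilt,x0=(-.5,-.3,2,0,.8)):
    z=np.array([np.cos(yaw)*np.sin(tilt),np.sin(yaw)*np.sin(tilt),-np.cos(tilt)])
    def f(q):
        x,E=fk(P,q);return np.r_[(x-tcp)*5,E.apply([0,0,1])-z]
    return least_squares(f,np.clip(x0,LO+.001,HI-.001),bounds=(LO,HI))
E
python3 - <<'E'
from k2 import *
print(P.round(4),np.abs(S.fun[:-7]).max())
def tst(n,g,yaw,tilt):
    z=np.array([np.cos(yaw)*np.sin(tilt),np.sin(yaw)*np.sin(tilt),-np.cos(tilt)])
    r=ik(np.array(g)+.0187*z,yaw,tilt,(yaw,-.3,2.1,0,.7));print(n,tilt,r.x.round(2),'err',r.cost**.5)
for t in(.96,.8,.65):
    tst('grasp',(.3994,-.4589,.056),-.86,t)
    z=np.array([.652*np.sin(t),-.758*np.sin(t),-np.cos(t)]);tst('pre',np.array([.3994,-.4589,.056])-.11*z,-.86,t)
    tst('lift',(.3994,-.4589,.33),-.86,t)
    for x in(-.15,-.05,.065):tst('in%g'%x,np.r_[.6012+.992*x,-.0241+.127*x,.082],.127,t)
    tst('hi',(.45,-.044,.33),.127,t)
E
```

```text
[2.000e-04 4.596e-01 6.201e-01 8.150e-02 2.896e-01 1.377e-01 2.550e-02] 4.0236933489257165e-05
grasp 0.96 [-0.92 -0.26  2.33  0.41  0.12] err 5.848217587645547e-13
pre 0.96 [-0.93 -0.68  2.48  0.16  0.39] err 2.0821352728593116e-13
lift 0.96 [-0.92 -0.55  2.06  0.08  0.67] err 2.099111036896745e-12
in-0.15 0.96 [-0.41 -0.72  2.5   0.69  0.74] err 0.11915584731961376
in-0.05 0.96 [-0.25 -0.47  2.43  0.9   0.4 ] err 1.2525009848282625e-11
in0.065 0.96 [-0.16 -0.15  2.19  0.98  0.28] err 6.313189249008844e-14
hi 0.96 [-0.44 -0.83  2.17  0.55  1.11] err 0.1077982564019851
grasp 0.8 [-0.91 -0.25  2.26  0.12  0.33] err 5.440243279292274e-15
pre 0.8 [-0.93 -0.6   2.36  0.09  0.59] err 8.097961721047763e-13
lift 0.8 [-0.91 -0.48  1.96  0.05  0.86] err 1.333907766929704e-09
in-0.15 0.8 [-0.35 -0.75  2.5   0.5   0.76] err 0.03975703023681194
in-0.05 0.8 [-0.22 -0.44  2.35  0.52  0.52] err 1.4068426380986857e-13
in0.065 0.8 [-0.14 -0.14  2.12  0.48  0.42] err 2.2009751450475796e-15
hi 0.8 [-0.36 -0.83  2.14  0.38  1.16] err 0.03892742621018764
grasp 0.65 [-0.91 -0.21  2.18  0.06  0.52] err 5.69049744830202e-13
pre 0.65 [-0.92 -0.5   2.24  0.05  0.76] err 8.067854846059488e-13
lift 0.65 [-0.91 -0.41  1.87  0.04  1.03] err 1.2882654070947198e-14
in-0.15 0.65 [-0.3  -0.71  2.46  0.35  0.82] err 9.694931281784563e-14
in-0.05 0.65 [-0.2  -0.39  2.27  0.32  0.66] err 3.2742620918784397e-12
in0.065 0.65 [-0.12 -0.1   2.04  0.27  0.59] err 8.218603091888887e-12
hi 0.65 [-0.31 -0.79  2.09  0.27  1.24] err 1.4438261604346244e-12
```

```bash
python3 - <<'E'
from k2 import *
def loc(x,y,z):return np.r_[.6012+.9919*x-.1271*y,-.0241+.1271*x+.9919*y,z]
g0=np.array([.3994,-.4589,.056])
for t in(.88,.78):
    zz=lambda yaw:np.array([np.cos(yaw)*np.sin(t),np.sin(yaw)*np.sin(t),-np.cos(t)])
    W=[('hover',g0-.11*zz(-.86)+[0,0,.15],-.86),('pre',g0-.11*zz(-.86),-.86),('grasp',g0,-.86),('lift',g0+[0,0,.274],-.86)]
    a,b=g0+[0,0,.274],loc(-.075,0,.33)
    for s in(.2,.4,.6,.8,1):W.append(('sw%.1f'%s,a+s*(b-a),-.86+s*.987))
    for z in(.27,.21,.15,.1):W.append(('dn%.2f'%z,loc(-.075,0,z),.127))
    for x in(-.03,.02,.058):W.append(('in%.3f'%x,loc(x,0,.085),.127))
    q=np.array([-.93,-.6,2.3,.1,.6])
    for n,g,y in W:
        r=ik(g+.0187*zz(y),y,t,q);q=r.x;print(t,n,(g+.0187*zz(y)).round(4),q.round(2),'err %.4f'%r.cost**.5)
E
```

```text
0.88 hover [ 0.3535 -0.4056  0.2642] [-0.93 -0.74  2.23  0.08  0.78] err 0.0000
0.88 pre [ 0.3535 -0.4056  0.1142] [-0.93 -0.65  2.42  0.12  0.49] err 0.0000
0.88 grasp [ 0.4088 -0.4698  0.0441] [-0.92 -0.26  2.3   0.19  0.23] err 0.0000
0.88 lift [ 0.4088 -0.4698  0.3181] [-0.92 -0.51  2.01  0.06  0.77] err 0.0000
0.88 sw0.2 [ 0.4362 -0.3827  0.3181] [-0.83 -0.62  2.08  0.17  0.82] err 0.0000
0.88 sw0.4 [ 0.4632 -0.2953  0.3181] [-0.71 -0.71  2.12  0.25  0.88] err 0.0000
0.88 sw0.6 [ 0.4897 -0.2076  0.3181] [-0.58 -0.75  2.15  0.3   0.91] err 0.0000
0.88 sw0.8 [ 0.5157 -0.1197  0.3181] [-0.42 -0.75  2.15  0.34  0.93] err 0.0000
0.88 sw1.0 [ 0.5411 -0.0318  0.3181] [-0.26 -0.71  2.13  0.38  0.92] err 0.0000
0.88 dn0.27 [ 0.5411 -0.0318  0.2581] [-0.26 -0.71  2.22  0.41  0.83] err 0.0000
0.88 dn0.21 [ 0.5411 -0.0318  0.1981] [-0.26 -0.69  2.3   0.45  0.74] err 0.0000
0.88 dn0.15 [ 0.5411 -0.0318  0.1381] [-0.26 -0.64  2.38  0.52  0.63] err 0.0000
0.88 dn0.10 [ 0.5411 -0.0318  0.0881] [-0.26 -0.57  2.43  0.62  0.53] err 0.0000
0.88 in-0.030 [ 0.5857 -0.0261  0.0731] [-0.22 -0.4   2.35 
[... 775 characters left out ...]
.3167] [-0.4  -0.7   2.09  0.27  1.02] err 0.0000
0.78 sw1.0 [ 0.5399 -0.032   0.3167] [-0.24 -0.66  2.07  0.3   1.01] err 0.0000
0.78 dn0.27 [ 0.5399 -0.032   0.2567] [-0.24 -0.66  2.16  0.33  0.92] err 0.0000
0.78 dn0.21 [ 0.5399 -0.032   0.1967] [-0.24 -0.64  2.25  0.35  0.82] err 0.0000
0.78 dn0.15 [ 0.5399 -0.032   0.1367] [-0.24 -0.6   2.32  0.4   0.71] err 0.0000
0.78 dn0.10 [ 0.5399 -0.032   0.0867] [-0.24 -0.54  2.37  0.46  0.61] err 0.0000
0.78 in-0.030 [ 0.5845 -0.0262  0.0717] [-0.2  -0.38  2.3   0.47  0.52] err 0.0000
0.78 in0.020 [ 0.6341 -0.0199  0.0717] [-0.16 -0.25  2.2   0.46  0.47] err 0.0000
0.78 in0.058 [ 0.6718 -0.0151  0.0717] [-0.14 -0.15  2.12  0.44  0.45] err 0.0000
```

All waypoints are reachable at tilt 0.88. First I'll correct the tilt and go to the hover point.

Emit:
{"fn": "move_arm", "kwargs": {"deltas": [{"dx": 0.005,"dy": -0.006,"dz": -0.02,"ax": 0.061,"ay": 0.052,"az": 0,"fingers": 0.085},{"dx": 0.0095,"dy": -0.0115,"dz": -0.045,"ax": 0.061,"ay": 0.052,"az": 0,"fingers": 0.085},{"dx": 0.0095,"dy": -0.0115,"dz": -0.08,"ax": 0.061,"ay": 0.052,"az": 0,"fingers": 0.085},{"dx": 0.0095,"dy": -0.0115,"dz": -0.12,"ax": 0.061,"ay": 0.052,"az": 0,"fingers": 0.085},{"dx": 0.0095,"dy": -0.0115,"dz": -0.12,"ax": 0.061,"ay": 0.052,"az": 0,"fingers": 0.085},{"dx": 0.0095,"dy": -0.0115,"dz": -0.12,"ax": 0.061,"ay": 0.052,"az": 0,"fingers": 0.085}]}}

```text
t: 20.4
ee_pos: [0.3544, -0.4064, 0.1999]
orientation: [0.823, -0.375, 0.387, 0.179]
ft_force: [-0.3, 0.8, 1.2]
grip_width: 0.995
finger_force: 0.0
```

```bash
python3 - <<'E'
from h import *;from scipy.spatial.transform import Rotation as Ro
o=robot.get_obs();R=Ro.from_quat(o['orientation']).as_matrix();z=R[:,2]
print(o['q'].round(3),o['ee_pos'].round(4),'tilt',np.arccos(-z[2]),'yaw',np.arctan2(z[1],z[0]),'y',R[:,1].round(3))
g=np.array([.3994,-.4589,.056])+.0187*z;print('to grasp',(g-o['ee_pos']).round(4))
w=shot('wrist','w7');print(proj(w,(.3994,-.4589,.076)))
h=cv2.cvtColor(w['pixels'],cv2.COLOR_BGR2HSV);m=((h[...,0]>8)&(h[...,0]<26)&(h[...,1]>50)&(h[...,2]>130)).astype(np.uint8)
m=cv2.morphologyEx(m,cv2.MORPH_CLOSE,np.ones((11,11)));n,l,st,c=cv2.connectedComponentsWithStats(m)
for i in range(1,n):
    if st[i,4]>1500:
        ys,xs=np.nonzero(l==i);print(st[i],cv2.minAreaRect(np.array([onz(w,x,y,.028)[:2] for x,y in zip(xs[::3],ys[::3])],np.float32)*1000))
E
```

```text
[-0.93  -0.719  2.318  0.087  0.665  1.453] [ 0.3544 -0.4064  0.1999] tilt 0.8799880196809307 yaw -0.860301459866662 y [-0.756 -0.655  0.004]
to grasp [ 0.0544 -0.0634 -0.1558]
[277.8 256.2]
[ 513  138   47   70 1569] ((196.0469970703125, -846.5733642578125), (175.17825317382812, 54.82037353515625), 79.78357696533203)
[ 188  253  181   58 8324] ((396.79534912109375, -456.0489807128906), (188.61077880859375, 65.78626251220703), 41.01206588745117)
```

Emit:
{"fn": "move_arm", "kwargs": {"deltas": [{"dx": 0,"dy": 0,"dz": -0.04,"ax": 0,"ay": 0,"az": 0,"fingers": 0.085},{"dx": 0,"dy": 0,"dz": -0.08,"ax": 0,"ay": 0,"az": 0,"fingers": 0.085},{"dx": 0.01,"dy": -0.0115,"dz": -0.098,"ax": 0,"ay": 0,"az": 0,"fingers": 0.085},{"dx": 0.027,"dy": -0.0315,"dz": -0.12,"ax": 0,"ay": 0,"az": 0,"fingers": 0.085},{"dx": 0.044,"dy": -0.051,"dz": -0.141,"ax": 0,"ay": 0,"az": 0,"fingers": 0.085},{"dx": 0.0535,"dy": -0.0625,"dz": -0.154,"ax": 0,"ay": 0,"az": 0,"fingers": 0.085},{"dx": 0.0535,"dy": -0.0625,"dz": -0.154,"ax": 0,"ay": 0,"az": 0,"fingers": 0.085}]}}

```text
t: 21.15
ee_pos: [0.4091, -0.4702, 0.0439]
orientation: [0.823, -0.376, 0.386, 0.178]
ft_force: [-0.0, 0.4, 0.0]
grip_width: 0.997
finger_force: 0.0
```

Emit:
{"fn": "move_arm", "kwargs": {"deltas": [{"dx": 0,"dy": 0,"dz": 0,"ax": 0,"ay": 0,"az": 0,"fingers": 0.03},{"dx": 0,"dy": 0,"dz": 0,"ax": 0,"ay": 0,"az": 0,"fingers": 0.03},{"dx": 0,"dy": 0,"dz": 0,"ax": 0,"ay": 0,"az": 0,"fingers": 0.03},{"dx": 0,"dy": 0,"dz": 0,"ax": 0,"ay": 0,"az": 0,"fingers": 0.03},{"dx": 0,"dy": 0,"dz": 0,"ax": 0,"ay": 0,"az": 0,"fingers": 0.03}]}}

```text
t: 21.65
ee_pos: [0.408, -0.469, 0.0452]
orientation: [0.823, -0.375, 0.388, 0.179]
ft_force: [-4.6, 6.1, 9.8]
grip_width: 0.4
finger_force: 61.2
```

Emit:
{"fn": "move_arm", "kwargs": {"deltas": [{"dx": 0,"dy": 0,"dz": 0.015,"ax": 0,"ay": 0,"az": 0,"fingers": 0.03},{"dx": 0,"dy": 0,"dz": 0.04,"ax": 0,"ay": 0,"az": 0,"fingers": 0.03},{"dx": 0,"dy": 0,"dz": 0.075,"ax": 0,"ay": 0,"az": 0,"fingers": 0.03},{"dx": 0,"dy": 0,"dz": 0.115,"ax": 0,"ay": 0,"az": 0,"fingers": 0.03},{"dx": 0,"dy": 0,"dz": 0.155,"ax": 0,"ay": 0,"az": 0,"fingers": 0.03},{"dx": 0,"dy": 0,"dz": 0.195,"ax": 0,"ay": 0,"az": 0,"fingers": 0.03},{"dx": 0,"dy": 0,"dz": 0.235,"ax": 0,"ay": 0,"az": 0,"fingers": 0.03},{"dx": 0,"dy": 0,"dz": 0.265,"ax": 0,"ay": 0,"az": 0,"fingers": 0.03},{"dx": 0,"dy": 0,"dz": 0.277,"ax": 0,"ay": 0,"az": 0,"fingers": 0.03},{"dx": 0,"dy": 0,"dz": 0.277,"ax": 0,"ay": 0,"az": 0,"fingers": 0.03}]}}

```text
t: 22.65
ee_pos: [0.4076, -0.4686, 0.3215]
orientation: [0.823, -0.376, 0.387, 0.179]
ft_force: [-0.1, -0.1, -5.3]
grip_width: 0.405
finger_force: 61.0
```

Emit:
{"fn": "move_arm", "kwargs": {"deltas": [{"dx": 0.006,"dy": 0.02,"dz": 0,"ax": 0,"ay": 0,"az": 0.045,"fingers": 0.03},{"dx": 0.018,"dy": 0.06,"dz": 0,"ax": 0,"ay": 0,"az": 0.135,"fingers": 0.03},{"dx": 0.03,"dy": 0.1,"dz": 0,"ax": 0,"ay": 0,"az": 0.225,"fingers": 0.03},{"dx": 0.042,"dy": 0.14,"dz": 0,"ax": 0,"ay": 0,"az": 0.315,"fingers": 0.03},{"dx": 0.054,"dy": 0.18,"dz": 0,"ax": 0,"ay": 0,"az": 0.405,"fingers": 0.03},{"dx": 0.066,"dy": 0.22,"dz": 0,"ax": 0,"ay": 0,"az": 0.495,"fingers": 0.03},{"dx": 0.078,"dy": 0.26,"dz": 0,"ax": 0,"ay": 0,"az": 0.585,"fingers": 0.03},{"dx": 0.09,"dy": 0.3,"dz": 0,"ax": 0,"ay": 0,"az": 0.675,"fingers": 0.03},{"dx": 0.1,"dy": 0.335,"dz": 0,"ax": 0,"ay": 0,"az": 0.755,"fingers": 0.03},{"dx": 0.11,"dy": 0.365,"dz": 0,"ax": 0,"ay": 0,"az": 0.825,"fingers": 0.03}]}}

```text
t: 23.65
ee_pos: [0.5175, -0.1018, 0.3172]
orientation: [0.905, -0.013, 0.424, 0.007]
ft_force: [0.1, -0.7, -4.1]
grip_width: 0.4
finger_force: 61.0
```

Emit:
{"fn": "move_arm", "kwargs": {"deltas": [{"dx": 0.01,"dy": 0.035,"dz": 0,"ax": 0,"ay": 0,"az": 0.08,"fingers": 0.03},{"dx": 0.018,"dy": 0.06,"dz": 0,"ax": 0,"ay": 0,"az": 0.14,"fingers": 0.03},{"dx": 0.023,"dy": 0.072,"dz": 0,"ax": 0,"ay": 0,"az": 0.162,"fingers": 0.03},{"dx": 0.023,"dy": 0.072,"dz": 0,"ax": 0,"ay": 0,"az": 0.162,"fingers": 0.03}]}}

```text
t: 24.05
ee_pos: [0.5408, -0.0309, 0.318]
orientation: [0.903, 0.059, 0.424, -0.027]
ft_force: [0.4, 0.5, -2.8]
grip_width: 0.402
finger_force: 61.1
```

```bash
python3 - <<'E'
from h import *;from scipy.spatial.transform import Rotation as Ro
o=robot.get_obs();R=Ro.from_quat(o['orientation']).as_matrix();z=R[:,2]
print(o['t'],o['q'].round(3),o['ee_pos'].round(4),'tilt',np.arccos(-z[2]),'yaw',np.arctan2(z[1],z[0]),o['grip_width'],o['finger_force'])
w=shot('wrist','w8');t=shot('top','t8')
cv2.imwrite('pics/c8.png',np.hstack([w['pixels'][:,80:480],cv2.resize(t['pixels'][100:310,215:415],None,fx=2,fy=2)]))
E
```

```text
24.05 [-0.262 -0.714  2.125  0.375  0.927  1.079] [ 0.5408 -0.0309  0.318 ] tilt 0.8767657152494442 yaw 0.1285797386208427 0.4023238627018348 61.149212289601564
```

View pics/c8.png

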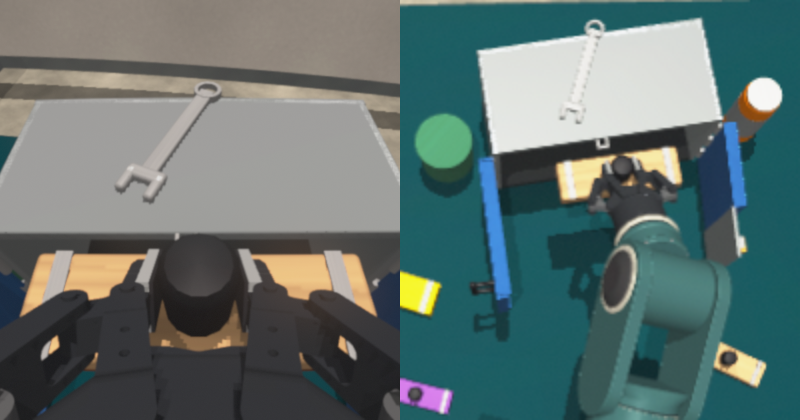

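The picture shows the block held square to the cupboard just in front of it, with the knob in the fingers. Both doors are wide open and the can, tin and spanner are undisturbed. I'll descend between the doors and then go in.

Emit:
{"fn": "move_arm", "kwargs": {"deltas": [{"dx": 0,"dy": 0,"dz": -0.02,"ax": 0,"ay": 0,"az": 0,"fingers": 0.03},{"dx": 0,"dy": 0,"dz": -0.05,"ax": 0,"ay": 0,"az": 0,"fingers": 0.03},{"dx": 0,"dy": 0,"dz": -0.085,"ax": 0,"ay": 0,"az": 0,"fingers": 0.03},{"dx": 0,"dy": 0,"dz": -0.12,"ax": 0,"ay": 0,"az": 0,"fingers": 0.03},{"dx": 0,"dy": 0,"dz": -0.155,"ax": 0,"ay": 0,"az": 0,"fingers": 0.03},{"dx": 0,"dy": 0,"dz": -0.19,"ax": 0,"ay": 0,"az": 0,"fingers": 0.03},{"dx": 0,"dy": 0,"dz": -0.22,"ax": 0,"ay": 0,"az": 0,"fingers": 0.03},{"dx": 0,"dy": 0,"dz": -0.24,"ax": 0,"ay": 0,"az": 0,"fingers": 0.03},{"dx": 0,"dy": 0,"dz": -0.242,"ax": 0,"ay": 0,"az": 0,"fingers": 0.03}]}}

```text
t: 25.05
ee_pos: [0.5391, -0.0323, 0.0747]
orientation: [0.904, 0.058, 0.423, -0.026]
ft_force: [0.6, 0.3, -3.8]
grip_width: 0.4
finger_force: 61.1
```

Emit:
{"fn": "move_arm", "kwargs": {"deltas": [{"dx": 0.01,"dy": 0.0013,"dz": 0,"ax": 0,"ay": 0,"az": 0,"fingers": 0.03},{"dx": 0.025,"dy": 0.003,"dz": 0,"ax": 0,"ay": 0,"az": 0,"fingers": 0.03},{"dx": 0.04,"dy": 0.005,"dz": 0,"ax": 0,"ay": 0,"az": 0,"fingers": 0.03},{"dx": 0.055,"dy": 0.007,"dz": 0,"ax": 0,"ay": 0,"az": 0,"fingers": 0.03},{"dx": 0.07,"dy": 0.009,"dz": 0,"ax": 0,"ay": 0,"az": 0,"fingers": 0.03}]}}

```text
t: 25.55
ee_pos: [0.6118, -0.0234, 0.08]
orientation: [0.903, 0.059, 0.426, -0.026]
ft_force: [-0.8, -1.1, -3.9]
grip_width: 0.402
finger_force: 61.2
```

Emit:
{"fn": "move_arm", "kwargs": {"deltas": [{"dx": 0.012,"dy": 0.0015,"dz": 0,"ax": 0,"ay": 0,"az": 0,"fingers": 0.03},{"dx": 0.027,"dy": 0.0035,"dz": 0,"ax": 0,"ay": 0,"az": 0,"fingers": 0.03},{"dx": 0.042,"dy": 0.0055,"dz": 0,"ax": 0,"ay": 0,"az": 0,"fingers": 0.03},{"dx": 0.056,"dy": 0.007,"dz": 0,"ax": 0,"ay": 0,"az": 0,"fingers": 0.03},{"dx": 0.065,"dy": 0.008,"dz": 0,"ax": 0,"ay": 0,"az": 0,"fingers": 0.03},{"dx": 0.065,"dy": 0.008,"dz": 0,"ax": 0,"ay": 0,"az": 0,"fingers": 0.03},{"dx": 0.065,"dy": 0.008,"dz": -0.004,"ax": 0,"ay": 0,"az": 0,"fingers": 0.03},{"dx": 0.065,"dy": 0.008,"dz": -0.007,"ax": 0,"ay": 0,"az": 0,"fingers": 0.03},{"dx": 0.065,"dy": 0.008,"dz": -0.009,"ax": 0,"ay": 0,"az": 0,"fingers": 0.03},{"dx": 0.065,"dy": 0.008,"dz": -0.009,"ax": 0,"ay": 0,"az": 0,"fingers": 0.03}]}}

```text
t: 26.55
ee_pos: [0.6752, -0.0147, 0.0688]
orientation: [0.903, 0.059, 0.425, -0.026]
ft_force: [0.1, 0.8, -3.2]
grip_width: 0.403
finger_force: 61.2
```

Emit:
{"fn": "move_arm", "kwargs": {"deltas": [{"dx": 0,"dy": 0,"dz": -0.0015,"ax": 0,"ay": 0,"az": 0,"fingers": 0.03},{"dx": 0,"dy": 0,"dz": -0.003,"ax": 0,"ay": 0,"az": 0,"fingers": 0.03},{"dx": 0,"dy": 0,"dz": -0.003,"ax": 0,"ay": 0,"az": 0,"fingers": 0.03}]}}

```text
t: 26.85
ee_pos: [0.6756, -0.0146, 0.0661]
orientation: [0.903, 0.059, 0.425, -0.026]
ft_force: [0.0, -0.6, -3.2]
grip_width: 0.403
finger_force: 61.2
```

Emit:
{"fn": "move_arm", "kwargs": {"deltas": [{"dx": 0,"dy": 0,"dz": -0.001,"ax": 0,"ay": 0,"az": 0,"fingers": 0.03},{"dx": 0,"dy": 0,"dz": -0.0015,"ax": 0,"ay": 0,"az": 0,"fingers": 0.03},{"dx": 0,"dy": 0,"dz": -0.0015,"ax": 0,"ay": 0,"az": 0,"fingers": 0.03}]}}

```text
t: 27.15
ee_pos: [0.6759, -0.0147, 0.0652]
orientation: [0.903, 0.059, 0.425, -0.026]
ft_force: [-0.9, -1.2, -0.4]
grip_width: 0.399
finger_force: 61.5
```

Emit:
{"fn": "move_arm", "kwargs": {"deltas": [{"dx": 0,"dy": 0,"dz": -0.001,"ax": 0,"ay": 0,"az": 0,"fingers": 0.03},{"dx": 0,"dy": 0,"dz": -0.001,"ax": 0,"ay": 0,"az": 0,"fingers": 0.045},{"dx": 0,"dy": 0,"dz": -0.001,"ax": 0,"ay": 0,"az": 0,"fingers": 0.075},{"dx": 0,"dy": 0,"dz": -0.001,"ax": 0,"ay": 0,"az": 0,"fingers": 0.075},{"dx": 0,"dy": 0,"dz": -0.001,"ax": 0,"ay": 0,"az": 0,"fingers": 0.075},{"dx": 0,"dy": 0,"dz": -0.001,"ax": 0,"ay": 0,"az": 0,"fingers": 0.075}]}}

```text
t: 27.75
ee_pos: [0.6757, -0.0147, 0.0638]
orientation: [0.903, 0.059, 0.425, -0.026]
ft_force: [-0.7, -0.2, 0.4]
grip_width: 0.881
finger_force: 0.0
```

Emit:
{"fn": "move_arm", "kwargs": {"deltas": [{"dx": -0.008,"dy": -0.001,"dz": 0.006,"ax": 0,"ay": 0,"az": 0,"fingers": 0.075},{"dx": -0.023,"dy": -0.003,"dz": 0.019,"ax": 0,"ay": 0,"az": 0,"fingers": 0.075},{"dx": -0.046,"dy": -0.006,"dz": 0.038,"ax": 0,"ay": 0,"az": 0,"fingers": 0.075},{"dx": -0.072,"dy": -0.009,"dz": 0.06,"ax": 0,"ay": 0,"az": 0,"fingers": 0.075},{"dx": -0.1,"dy": -0.013,"dz": 0.083,"ax": 0,"ay": 0,"az": 0,"fingers": 0.075},{"dx": -0.127,"dy": -0.016,"dz": 0.106,"ax": 0,"ay": 0,"az": 0,"fingers": 0.075},{"dx": -0.135,"dy": -0.017,"dz": 0.14,"ax": 0,"ay": 0,"az": 0,"fingers": 0.075},{"dx": -0.135,"dy": -0.017,"dz": 0.185,"ax": 0,"ay": 0,"az": 0,"fingers": 0.075},{"dx": -0.135,"dy": -0.017,"dz": 0.23,"ax": 0,"ay": 0,"az": 0,"fingers": 0.075},{"dx": -0.135,"dy": -0.017,"dz": 0.255,"ax": 0,"ay": 0,"az": 0,"fingers": 0.075}]}}

```text
t: 28.75
ee_pos: [0.54, -0.0319, 0.3238]
orientation: [0.902, 0.059, 0.427, -0.025]
ft_force: [0.5, 0.2, -0.0]
grip_width: 0.875
finger_force: 0.0
```

Emit:
{"fn": "move_arm", "kwargs": {"deltas": [{"dx": 0,"dy": -0.045,"dz": 0.02,"ax": 0,"ay": 0,"az": 0,"fingers": 0.075},{"dx": 0,"dy": -0.09,"dz": 0.03,"ax": 0,"ay": 0,"az": -0.06,"fingers": 0.075},{"dx": -0.005,"dy": -0.135,"dz": 0.03,"ax": 0,"ay": 0,"az": -0.15,"fingers": 0.075},{"dx": -0.01,"dy": -0.18,"dz": 0.03,"ax": 0,"ay": 0,"az": -0.25,"fingers": 0.075},{"dx": -0.02,"dy": -0.225,"dz": 0.03,"ax": 0,"ay": 0,"az": -0.35,"fingers": 0.075},{"dx": -0.03,"dy": -0.27,"dz": 0.03,"ax": 0,"ay": 0,"az": -0.45,"fingers": 0.075},{"dx": -0.04,"dy": -0.31,"dz": 0.03,"ax": 0,"ay": 0,"az": -0.55,"fingers": 0.075},{"dx": -0.05,"dy": -0.35,"dz": 0.03,"ax": 0,"ay": 0,"az": -0.65,"fingers": 0.075},{"dx": -0.05,"dy": -0.35,"dz": 0.03,"ax": 0,"ay": 0,"az": -0.65,"fingers": 0.075}]}}

```text
t: 29.65
ee_pos: [0.4891, -0.3842, 0.3485]
orientation: [0.874, -0.235, 0.41, 0.112]
ft_force: [0.4, 0.4, -0.7]
grip_width: 0.881
finger_force: 0.0
```

```bash
python3 - <<'E'
from h import *
o=robot.get_obs();print(o['t'],o['q'].round(2),o['ee_pos'].round(3),o['ft_force'].round(1))
t=shot('top','t9');h=cv2.cvtColor(t['pixels'],cv2.COLOR_BGR2HSV)
th=.1274;R=np.array([[np.cos(th),-np.sin(th)],[np.sin(th),np.cos(th)]]);oo=np.array([.6012,-.0241])
m=((h[...,0]>8)&(h[...,0]<28)&(h[...,1]>50)&(h[...,2]>40)).astype(np.uint8);n,l,st,c=cv2.connectedComponentsWithStats(m)
for i in range(1,n):
    if st[i,4]>15:
        ys,xs=np.nonzero(l==i);P=np.array([R.T@(onz(t,x,y,.048)[:2]-oo) for x,y in zip(xs,ys)]);print(st[i],'local',P.min(0).round(3),P.max(0).round(3))
b=((h[...,0]>100)&(h[...,0]<125)&(h[...,1]>120)&(h[...,2]>150)).astype(np.uint8);n,l,st,c=cv2.connectedComponentsWithStats(b)
for i in range(1,n):
    if st[i,4]>40:
        ys,xs=np.nonzero(l==i);P=np.array([R.T@(onz(t,x,y,.244)[:2]-oo) for x,y in zip(xs,ys)],np.float32);print('door',P.min(0).round(3),P.max(0).round(3),cv2.minAreaRect(P*1000))
E
```

```text
29.65 [-0.8  -0.51  1.96  0.28  0.85  1.2 ] [ 0.489 -0.384  0.349] [ 0.4  0.4 -0.7]
[384 141  21  20 148] local [ 0.046 -0.362] [ 0.123 -0.285]
[285 167  53  14 331] local [ 0.025 -0.099] [0.055 0.096]
[385 167   7   4  16] local [ 0.012 -0.301] [ 0.022 -0.277]
[203 236  10  12  36] local [-0.176  0.391] [-0.135  0.426]
[228 243   8  15  19] local [-0.222  0.311] [-0.174  0.342]
[186 244  18   6  18] local [-0.18   0.427] [-0.153  0.486]
[205 250  20   7  21] local [-0.216  0.355] [-0.184  0.421]
[357 265  13  16  96] local [-0.373 -0.149] [-0.32  -0.102]
[ 528  318   32  102 2740] local [-0.953 -0.798] [-0.603 -0.637]
door [-0.143 -0.215] [-0.002 -0.185] ((-72.91937255859375, -200.0159912109375), (21.04303741455078, 141.81997680664062), 85.63407135009766)
door [-0.234  0.189] [-0.004  0.216] ((-118.82498931884766, 202.2657470703125), (25.22553062438965, 229.86172485351562), 89.42235565185547)
```

```bash
python3 -c "
from cell import robot
print(robot.sign_off())"
```

```text
the job is handed in; nothing more can be done
None
```

The job is handed in after about 30 s of robot time: the block is on the cupboard floor, knob up, lying straight and about 57 mm behind the front edge. Both doors stand open by about 1.5 rad. I saw no bystander moved in the last picture I viewed, and the bolt was pulled down about 17 mm but not re-measured after I let go.

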